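Put the coarse sanding board back on its pile

ROBOT

A 7-joint arm with a two-finger parallel gripper is mounted at the origin on a cart in front of the work surface, level with it; the furniture and walls round the work are solid. World frame = base frame: x ahead of the robot, y to its left, z up, the work surface at z = 0. Lengths are in m, angles in rad, forces in N, time in s.
With the tool pointing down it reaches from about 0.4 to 0.875 m from the base axis. Payload 4.4 kg.
Tool frame: the origin (TCP) lies midway between the tips of the shut fingers; the grasp point (between the pads) lies 19 mm behind it; z points along the fingers, y is the direction in which the jaws open and shut (so a half turn about z gives the same grasp; the last joint's range is limited). The gripper opens to 85 mm and grips with 20 to 120 N. Pads are 22 mm wide; open, the fingers measure 114 mm over their backs; the gripper's body (76 mm by 85 mm) begins 54 mm behind the grasp point. The pads swing forward as they close: fully open they stand 13 mm farther back than shut.
Start: joints at [-1.293, 0.628, 0.038, 1.517, -0.027, 0.996, -0.02], TCP at [0.219, 0.612, 0.231] pointing down, gripper open.
Joint ranges: [-3.06, 3.06], [-0.37, 2.12], [-1.25, 1.32], [0.18, 2.47], [-1.1, 4.24], [0.23, 1.98], [-2.94, 2.94]. Speed limits (rad/s): [2.57, 2.57, 3.14, 3.14, 3.14, 3.14, 3.14].

INTERFACE

Orientations are given as [roll, pitch, yaw] about the fixed x, y, z axes, in that order (R = Rz(yaw) Ry(pitch) Rx(roll)).
In Python, from cell import r, imaging, job gives the robot as it stands.
- The arm moves only by the tool apply_moves, never from a script. Its argument "targets" is a list of rows, each a list of 6 numbers: the shift along the world's x, y, z in cm, then the turn, a rotation vector about the world's x, y, z in degrees. In form: [[dx, dy, dz, rx, ry, rz], ...]. A call has 1 to 20 rows; each row is the pose to reach, as a shift and turn from the pose commanded when the call began; what a row does not reach only later rows make up. A row lasts 1/8 s, in which the tool goes at most 62.5 mm and 10.7 degrees, less where a joint would pass 70% of its speed; a pose out of reach is approached as far as the arm can. A call with a gripper value outside its range is refused whole. "gripper" is the closure, from -1 (fully open) to 1 (shut), set as the call begins (left out, the last holds). The fingers move at their own pace and stop on an object; the grip force is fixed at half the most. Time passes only in rows, so rows that repeat a pose let the fingers close. It gives the time, the measured TCP pose, the force and the opening at its end, in the units of the state.
- r.state(): the state, without advancing time (a new reading comes with each control period).
- imaging.camera(name): name is "scene" or "top" or "wrist"; returns (picture, depth): 400x640x3 uint8, red, green, blue; 400x640 float32, m along the optical axis (not along the pixel's ray), 0 where there is no reading.
- imaging.calibration(name): a dict with "camera_matrix" (3x3 intrinsics, pixels), "eye" and "rotation" of the camera in the world. Camera axes: x right, y up, looking along -z (the intrinsics and any distortion apply to the point x, -y, -z); pixel columns grow to the right and rows downward; lengths in m; the calibration is good to about 2 mm. A picture is of the moment at which its call begins: read the wrist's pose just before it. calibration takes no time and is no camera call; for the wrist camera it gives the pose at the moment of the call.
- job.finish_job(): hands the job in, once; it reports no verdict.
The state is a dict: "t": time; "q": joint angles; "qd": joint speeds; "tau": joint torques, N m; "ee_pos": TCP position; "tool_rot": TCP orientation; "force": force on the tool from outside, world axes, zero at the start; "moment": the same for the moment, N m; "grip_width": finger opening in m.
Only numpy, scipy, OpenCV 4.12 (cv2) and the standard library are available. Lean on these libraries where they do the work, as an engineer would, in place of code of your own. Each camera call takes 0.05 s, during which the arm holds its last target.

TASK

Put the loose red-faced sanding board away: lay it flat, red face up, squarely on top of the pile of boards in the dark wooden tray, long side along long side. The pile's height is not known, so lower the board gently until you feel it touch the pile, and only then let go; do not drop it or ram it down. Leave the grey-faced board where it is.

Things in the scene. Friction and masses are not known exactly. Their poses are not given: they have to be found in the camera images.
- red_board_center (a point): centre of the loose red-faced sanding board, a flat block 100 x 50 x 16 mm (plywood, thin cork, red abrasive on top), about 0.12 kg, lying on the table red face up; the point is half-way up (8 mm over its underside). x axis along the 100 mm length, y across the 50 mm width, z up out of the red face. Grip it across the 50 mm width; keep the fingertips above its underside.
- red_board: the same red-faced board; origin at the centre of its underside, axes as above
- grey_board: the other loose board, same shape with a dark grey face: not the one wanted, leave it. Origin at the centre of its underside, x along its 100 mm length
- tray: fixed dark wooden open tray, 126 x 76 mm outside, 20 mm high, walls 6 mm; it holds a rigid pile of red-faced boards, each 100 x 50 mm, centred in the tray within 2 mm and lying along it. The top of the pile is level and lies somewhere between 6 and 46 mm above the tray's rim (26 to 66 mm over the table), different each time. Origin at the centre of the tray's underside on the table; x axis along its 126 mm length, z up
- tray_rim (a point): centre of the tray in plan, at the height of its rim (20 mm over the table); the pile stands through this point. Beside the table, at the robot's right (x 0.2 to 0.5 m, y below about -0.45 m), stands a tall glass case: an arm that starts near it should rise to about 0.42 m before swinging in over the table

How it is judged:
By the outcome, as a careful person would: the job done as asked, in the order asked, and still so for the second after the job is handed in, with the robot touching nothing.
It also fails if it takes over 48 s, if anything falls off the work surface, if the arm or the gripper's body presses on something with over 40 N, if the wrist force passes 120 N, or if a joint passes its speed limit or range.

## Working session

There is one attempt and no reset: what is moved stays moved. The work goes in short steps, Python scripts to look and compute and a tool call to move; the robot and the scene stay as the last step left them, time stands still between calls to the robot, and variables do not carry over. Pictures are saved under pics/ and viewed, and the job is handed in when it is done.

Besides the shell and the picture viewer there is one more tool, called after "Call:" by a JSON object that holds its "name" and its "arguments". apply_moves: Moves the arm, as the interface text tells. Its arguments: {"type":"object","properties":{"targets":{"type":"array"},"gripper":{"type":"number"}},"required":["targets"]}

```bash
mkdir -p pics; ls
python3 - <<'E'
from cell import r, imaging, job
import cv2
s=r.state();print({k:(v if k in('t',) else v) for k,v in s.items()})
for n in("scene","top"):
    p,d=imaging.camera(n);cv2.imwrite(f"pics/{n}0.png",p[:,:,::-1])
    import numpy as np; np.save(f"pics/{n}0.npy",d)
    print(imaging.calibration(n))
E
```

```text
pics
{'t': 0.0, 'q': array([-1.29280684,  0.62930329,  0.03842236,  1.51841461, -0.02700299,
        0.99626787, -0.02003186]), 'qd': array([-0.00041584, -0.00194318,  0.0020103 ,  0.00105732, -0.00098517,
        0.00052286,  0.00032287]), 'tau': array([-1.60312670e-04, -5.63386524e+01,  1.22636274e+00, -1.93441933e+01,
        1.10826746e-02,  1.04859477e-02,  7.75267296e-06]), 'ee_pos': array([0.2188345 , 0.61137914, 0.23040157]), 'tool_rot': array([-3.13971684e+00,  9.39322402e-06,  2.79778449e+00]), 'force': array([ 0.16413418, -0.09513587,  0.87808628]), 'moment': array([-0.00943083,  0.0220907 ,  0.00502878]), 'grip_width': 0.08527730800448752}
{'camera_matrix': array([[509.28789412,   0.        , 313.26824055],
       [  0.        , 509.28789412, 210.25144726],
       [  0.        ,   0.        ,   1.        ]]), 'eye': array([ 0.18779614, -0.39349388,  0.90184329]), 'rotation': array([ 0.55810941,  0.00237174, -0.8442862 ])}
{'camera_matrix': array([[426.93104608,   0.        , 314.99706632],
       [  0.        , 426.93104608, 195.33372312],
       [  0.        ,   0.        ,   1.        ]]), 'eye': array([ 0.49632287, -0.05009186,  0.89241163]), 'rotation': array([ 0.05531703, -0.01684796, -1.55582074])}
```

View pics/scene0.png

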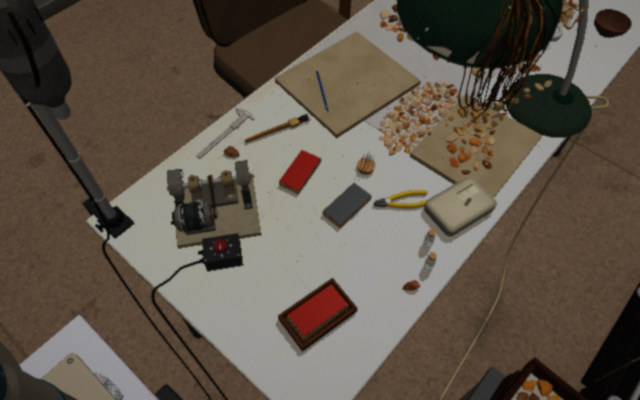

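View pics/top0.png

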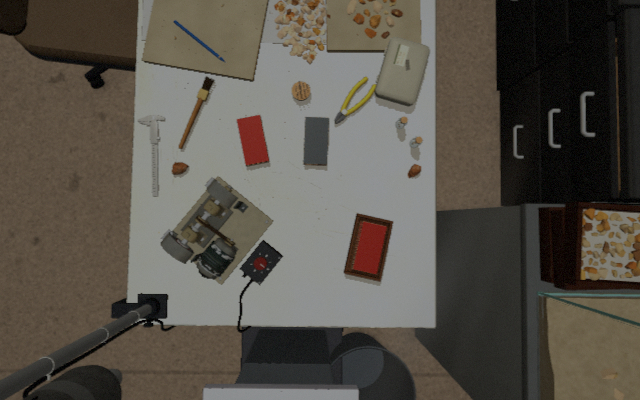

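The red board is at about (253,140) in the top view, the grey one at (316,141), and the tray at (369,247). A tall stand is clamped at the left edge, at (150,305). Next I'll measure these.

```bash
cat > h.py <<'E'
import numpy as np, cv2
from scipy.spatial.transform import Rotation as R
def cloud(d,c):
    K=np.array(c["camera_matrix"]);rot=np.array(c["rotation"])
    M=rot if rot.shape==(3,3) else R.from_euler('xyz',rot).as_matrix()
    v,u=np.mgrid[0:d.shape[0],0:d.shape[1]]
    x=(u-K[0,2])/K[0,0]*d;y=(v-K[1,2])/K[1,1]*d
    P=np.stack([x,-y,-d],-1)@M.T+np.array(c["eye"]); P[d==0]=np.nan
    return P
def proj(p,c):
    K=np.array(c["camera_matrix"]);M=R.from_euler('xyz',c["rotation"]).as_matrix()
    q=(np.atleast_2d(p)-c["eye"])@M
    q=q*[1,-1,-1]; q=q@K.T; return q[:,:2]/q[:,2:]
E
python3 - <<'E'
from h import *
from cell import imaging
for n in("top","scene"):
    c=imaging.calibration(n);d=np.load(f"pics/{n}0.npy");P=cloud(d,c);im=cv2.imread(f"pics/{n}0.png").astype(int)
    print(n)
    red=((im[...,2]>110)&(im[...,1]<70)&(im[...,0]<70)).astype(np.uint8)
    gl=(abs(im[...,2]-im[...,0])<30)&(im.sum(2)<330)&(P[...,2]<.05)&(P[...,2]>.006)&(P[...,0]>.4)
    for nm,m in(("red",red),("grey",gl.astype(np.uint8))):
        k,l,st,ce=cv2.connectedComponentsWithStats(m)
        for i in range(1,k):
            if st[i,4]<250: continue
            Q=P[l==i];Q=Q[~np.isnan(Q[:,0])]
            z=np.median(Q[:,2])
            # ray-intersect pixel contour to plane z
            v,u=np.where(l==i);K=c["camera_matrix"];M=R.from_euler('xyz',c["rotation"]).as_matrix()
            D=np.stack([(u-K[0,2])/K[0,0],-(v-K[1,2])/K[1,1],-np.ones(len(u))],-1)@M.T
            X=c["eye"]+D*((z-c["eye"][2])/D[:,2])[:,None]
            b=cv2.minAreaRect((X[:,:2]*1000).astype(np.float32))
            print(nm,ce[i],st[i,4],"z",z,"rect",b, "mean",X[:,:2].mean(0))
    # table height
    for u,v in([(280,190),(330,200)] if n=="top" else [(270,240),(300,230)]): print("table",P[v,u])
    if n=="top":
        for u,v in[(150,305),(60,360),(100,335),(130,320),(220,190),(180,245),(210,260),(260,260),(405,70)]: print((u,v),P[v,u])
    print("max z over table", [ (P[...,2][(P[...,0]>a)&(P[...,0]<a+.1)&(P[...,1]>-.35)&(P[...,1]<.75)]).max() if ((P[...,0]>a)&(P[...,0]<a+.1)&(P[...,1]>-.35)&(P[...,1]<.75)).any() else None for a in np.arange(0,.9,.1)])
E
```

```text
top
red [252.34060721 139.60721063] 1054 z 0.015392611982003923 rect ((658.5712280273438, 66.97782897949219), (96.2379379272461, 48.11238098144531), 12.419076919555664) mean [0.6584717  0.06713609]
red [369.34611872 247.30136986] 1095 z 0.030408160933294237 rect ((441.571044921875, -174.575927734375), (46.40620803833008, 96.8725357055664), 78.19900512695312) mean [ 0.44129549 -0.17489796]
grey [179.88        23.73789474] 950 z 0.018363427066706073 rect ((893.045654296875, 200.75677490234375), (176.023681640625, 120.9721450805664), 79.23468017578125) mean [0.89897983 0.22313432]
grey [396.39322672  70.12605833] 1063 z 0.02400784973914627 rect ((826.8008422851562, -184.89553833007812), (204.6439971923828, 144.08058166503906), 74.39398956298828) mean [ 0.80800519 -0.22925983]
grey [196.79291553  68.95095368] 367 z 0.016347956371946304 rect ((810.76220703125, 183.06378173828125), (234.06536865234375, 24.503690719604492), 80.98484802246094) mean [0.8043666  0.18563106]
grey [315.55866426 140.74277978] 1108 z 0.015271977424448913 rect ((658.3588256835938, -63.555755615234375), (48.27300262
[... 3744 characters left out ...]
836), (100.6830825805664, 93.23090362548828), 89.26075744628906) mean [0.428325   0.03125043]
grey [329.13055556 305.84166667] 360 z 0.01807511751915969 rect ((447.141845703125, -178.668701171875), (79.53218841552734, 114.01373291015625), 78.20755767822266) mean [ 0.46428419 -0.18386364]
table [ 4.96154105e-01 -1.79989964e-04  1.38321718e-03]
table [ 0.55430219 -0.02870472 -0.00114631]
max z over table [np.float64(0.3212011567228984), np.float64(0.01670003828981248), np.float64(0.5600906222218818), np.float64(0.5813785422527856), np.float64(0.10498121290701734), np.float64(0.10102242534773609), np.float64(0.0500377304149876), np.float64(0.048158752415331185), np.float64(0.03553907311373261)]
```

Run:
```python
from h import *
im=cv2.imread("pics/top0.png")
cv2.imwrite("pics/crop0.png",np.hstack([cv2.resize(im[100:180,220:340],None,fx=3.3,fy=3.3,interpolation=2),cv2.resize(im[205:285,320:440],None,fx=3.3,fy=3.3,interpolation=2)]))
```

```text
(no output)
```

View pics/crop0.png

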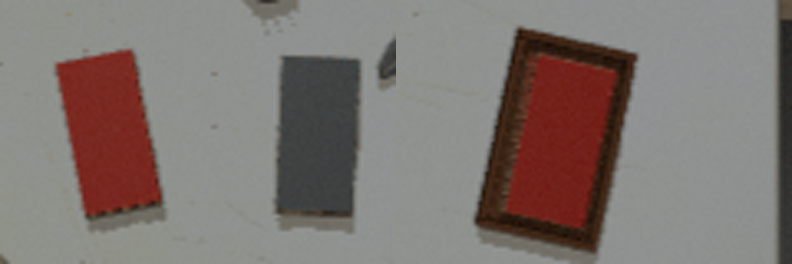

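Run:
```python
from h import *
from cell import imaging
for n in("top","scene"):
    c=imaging.calibration(n);P=cloud(np.load(f"pics/{n}0.npy"),c)
    print(n,"tcp",proj([[.219,.611,.23],[.219,.611,.4],[.317,.256,.3],[.317,.256,.55]],c).round())
    m=(P[...,2]>.1)
    ks=np.argwhere(m)
    for z0 in np.arange(.1,1.0,.05):
        Q=P[m&(P[...,2]>=z0)&(P[...,2]<z0+.05)]
        if len(Q): 
            # split by y
            for nm,S in(("x<.55",Q[Q[:,0]<.55]),("x>.55",Q[Q[:,0]>=.55])):
                if len(S): print(round(z0,2),nm,len(S),"x",S[:,0].min().round(3),S[:,0].max().round(3),"y",S[:,1].min().round(3),S[:,1].max().round(3))
c=imaging.calibration("scene");P=cloud(np.load("pics/scene0.npy"),c)
for u,v in [(30,30),(50,60),(60,90),(40,60),(58,105),(70,130),(20,40),(100,200),(35,105),(10,5)]: print((u,v),P[v,u].round(3))
im=cv2.imread("pics/scene0.png");cv2.imwrite("pics/crop1.png",cv2.resize(im[0:250,0:200],None,fx=2.4,fy=2.4))
p,d=imaging.camera("wrist");cv2.imwrite("pics/w0.png",p[:,:,::-1])
```

```text
top tcp [[-139.  399.]
 [-302.  465.]
 [  79.  349.]
 [ -96.  447.]]
0.1 x<.55 11408 x 0.174 0.542 y -0.668 0.272
0.15 x<.55 8186 x 0.195 0.531 y -0.625 0.271
0.2 x<.55 1859 x 0.298 0.531 y -0.593 0.273
0.25 x<.55 457 x 0.298 0.37 y -0.479 0.27
0.3 x<.55 591 x 0.298 0.37 y -0.479 0.27
0.35 x<.55 672 x 0.297 0.326 y 0.156 0.274
0.4 x<.55 807 x 0.299 0.346 y 0.136 0.27
0.45 x<.55 1334 x 0.315 0.35 y 0.133 0.186
0.5 x<.55 930 x 0.335 0.351 y 0.138 0.188
scene tcp [[ -83.   86.]
 [-155.    5.]
 [  57.  127.]
 [ -38.  -19.]]
0.1 x<.55 1085 x 0.058 0.549 y -0.482 0.267
0.1 x>.55 869 x 0.553 1.204 y -0.258 0.11
0.15 x<.55 1677 x 0.058 0.532 y -0.55 0.265
0.15 x>.55 854 x 0.93 1.203 y -0.25 -0.117
0.2 x<.55 1784 x 0.053 0.532 y -0.563 0.266
0.2 x>.55 2467 x 0.914 1.196 y -0.24 0.089
0.25 x<.55 1250 x 0.049 0.324 y -0.049 0.265
0.25 x>.55 5946 x 0.925 1.187 y -0.228 0.082
0.3 x<.55 588 x 0.048 0.324 y -0.056 0.265
0.3 x>.55 1550 x 0.978 1.117 y -0.184 -0.022
0.35 x<.55 112 x 0.298 0.322 y 0.155 0.264
0.4 x<.55 431 x 0.285 0.343 y 0.133 0.169
0.45 x<.55 1934 x 0.281 0.347 y 0.121 0.173
0.5 x<.55 2252 x 0.281 0.351 y 0.102 0.166
0.55 x<.55 1157 x 0.296 0.347 y 0.102 0.155
(30, 30) [0.323 0.132 0.544]
(50, 60) [0.326 0.133 0.5  ]
(60, 90) [0.32  0.134 0.458]
(40, 60) [0.316 0.132 0.508]
(58, 105) [0.312 0.152 0.425]
(70, 130) [ 0.569  1.326 -0.742]
(20, 40) [0.309 0.131 0.54 ]
(100, 200) [0.312 0.257 0.098]
(35, 105) [0.308 0.255 0.357]
(10, 5) [0.319 0.135 0.575]
```

View pics/crop1.png

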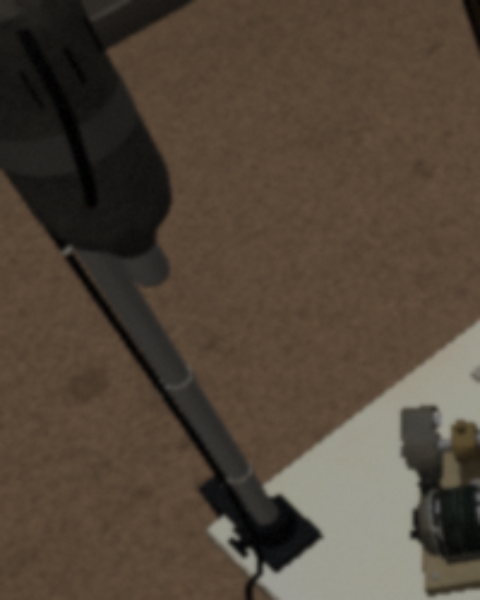

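View pics/w0.png

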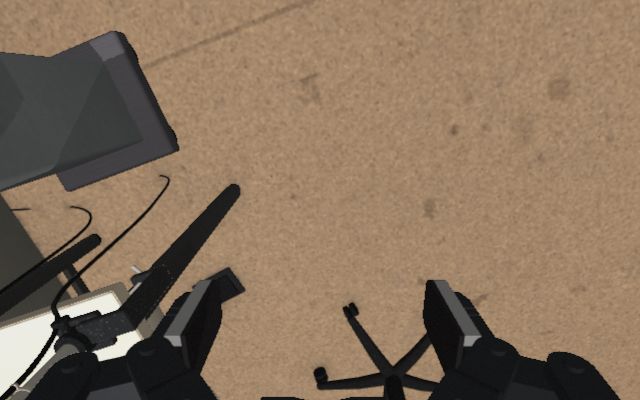

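The wrist view shows the floor. The stand's black parts are at lower left, around (60,340) to (240,190). This stand, a pole with a hanging motor, sits between the start and the table, so I'll map it.

Run:
```python
from h import *
from cell import imaging,r
c=imaging.calibration("wrist");print(c)
p,d=imaging.camera("wrist");P=cloud(d,c)
m=(P[...,2]>0.02)
for z0 in np.arange(0,1.2,.05):
    mm=(P[...,2]>=z0)&(P[...,2]<z0+.05); Q=P[mm]
    if len(Q): print(round(z0,2),len(Q),"x",Q[:,0].min().round(3),Q[:,0].max().round(3),"y",Q[:,1].min().round(3),Q[:,1].max().round(3))
for u,v in [(230,195),(180,250),(150,300),(120,330),(60,340),(90,280),(80,250),(20,290),(120,70),(20,100),(100,150),(60,370),(20,390),(160,180),(225,285),(130,270),(20,340)]: print((u,v),P[v,u].round(3),d[v,u])
cv2.imwrite("pics/wc.png",cv2.resize(p[150:400,0:330,::-1],None,fx=2.4,fy=2.4))
```

```text
{'camera_matrix': array([[357.32548332,   0.        , 322.03858419],
       [  0.        , 357.32548332, 208.22162754],
       [  0.        ,   0.        ,   1.        ]]), 'eye': array([0.13831923, 0.6412075 , 0.37249897]), 'rotation': array([-0.33447102,  0.00157271,  1.22666666])}
0.0 4129 x 0.265 0.366 y 0.098 0.344
0.05 660 x 0.293 0.311 y 0.256 0.277
0.1 292 x 0.296 0.311 y 0.259 0.276
0.2 636 x 0.191 0.243 y 0.563 0.666
0.25 17149 x 0.181 0.244 y 0.546 0.687
0.3 5414 x 0.182 0.233 y 0.547 0.686
(230, 195) [ 0.337  0.281 -0.632] 1.0502305
(180, 250) [ 0.33   0.281 -0.251] 0.6884594
(150, 300) [ 0.311  0.342 -0.025] 0.46197444
(120, 330) [0.315 0.326 0.024] 0.41920894
(60, 340) [0.298 0.264 0.035] 0.40986705
(90, 280) [ 0.478 -0.357 -0.74 ] 1.268174
(80, 250) [ 0.343 -0.235 -0.635] 1.1131299
(20, 290) [ 0.342 -0.237 -0.405] 0.8958609
(120, 70) [-0.076  0.148 -0.641] 0.9467289
(20, 100) [-0.019  0.122 -0.295] 0.63998646
(100, 150) [ 0.101  0.12  -0.432] 0.8069816
(60, 370) [0.183 0.55  0.295] 0.09688011
(20, 390) [0.305 0.267 0.101] 0.3501946
(160, 180) [ 0.236  0.052 -0.739] 1.1465214
(225, 285) [ 0.639  0.106 -0.699] 1.2260739
(130, 270) [ 0.491 -0.203 -0.74 ] 1.2540194
(20, 340) [ 0.298  0.177 -0.   ] 0.45326295
```

View pics/wc.png

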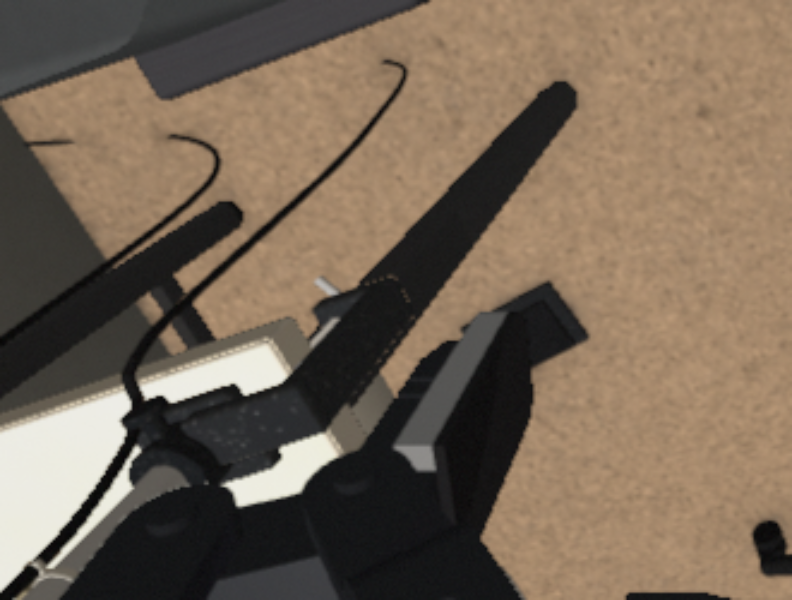

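Call:
{"name": "apply_moves", "arguments": {"targets": [[0, 0, 5, 0, 0, 0], [0, 0, 10, 0, 0, 0], [0, 0, 15, 0, 0, 0], [0, 0, 20, 0, 0, 0], [0, 0, 25, 0, 0, 0], [0, 0, 30, 0, 0, 0], [0, 0, 30, 0, 0, 0], [0, 0, 30, 0, 0, 0]]}}

```text
t: 1.2
ee_pos: [0.219, 0.6118, 0.5304]
tool_rot: [-3.14, -0.0, 2.798]
force: [0.4, 0.4, 0.1]
grip_width: 0.0857
```

```bash
cat > w.py <<'E'
import sys
from h import *
from cell import imaging,r
s=r.state();print(s["t"],s["q"].round(3),s["ee_pos"].round(3),s["tool_rot"].round(3),s["force"].round(1))
c=imaging.calibration("wrist");p,d=imaging.camera("wrist");P=cloud(d,c);print(c["eye"],c["rotation"])
nm=sys.argv[1];cv2.imwrite(f"pics/{nm}.png",p[:,:,::-1]);np.savez(f"pics/{nm}.npz",P=P,d=d)
for z0 in np.arange(0.1,1.4,.05):
    mm=(P[...,2]>=z0)&(P[...,2]<z0+.05)&(d>.22); Q=P[mm]
    if len(Q): print(round(z0,2),len(Q),"x",Q[:,0].min().round(3),Q[:,0].max().round(3),"y",Q[:,1].min().round(3),Q[:,1].max().round(3))
E
python3 w.py w1
```

```text
1.2 [-1.298  0.508  0.059  0.919 -0.029  1.717 -0.024] [0.219 0.612 0.53 ] [-3.14  -0.     2.798] [0.4 0.4 0.1]
[0.13840078 0.64146605 0.67233114] [-0.33442994  0.00155328  1.22666546]
0.1 352 x 0.297 0.446 y 0.186 0.278
0.15 367 x 0.298 0.323 y 0.262 0.277
0.2 481 x 0.297 0.324 y 0.261 0.278
0.25 619 x 0.297 0.323 y 0.262 0.278
0.3 804 x 0.297 0.322 y 0.262 0.278
0.35 725 x 0.296 0.311 y 0.259 0.277
0.4 256 x 0.297 0.311 y 0.257 0.276
```

View pics/w1.png

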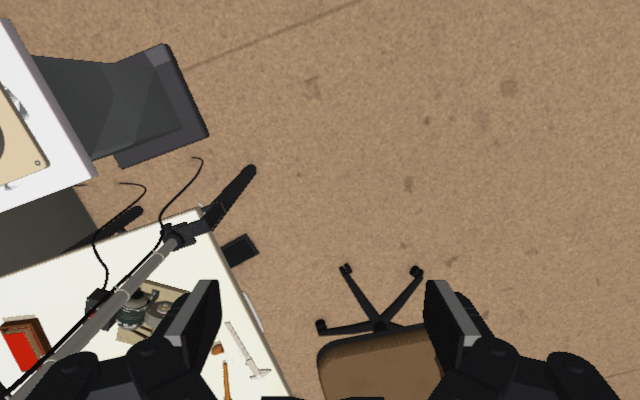

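The wrist view now shows the pole rising from (180,240) toward the lower left, past z 0.45, and the top is still not visible. I'll turn the wrist camera toward it to find the height.

Run:
```python
from h import *
print((R.from_euler('z',-45,degrees=True)*R.from_euler('y',-60,degrees=True)).as_rotvec(degrees=True))
```

```text
[-23.51493962 -56.77008615 -40.72907016]
```

Call:
{"name": "apply_moves", "arguments": {"targets": [[0, 0, 1, -3, -7, -5], [0, 0, 2, -6, -14, -10], [0, 0, 3, -9, -21, -15], [0, 0, 4, -12, -28, -20], [0, 0, 5, -15, -35, -25], [0, 0, 6, -18, -43, -31], [0, 0, 7, -21, -50, -36], [0, 0, 7, -23, -56, -40], [0, 0, 7, -23, -56, -40]]}}

```text
t: 2.38
ee_pos: [0.2296, 0.5809, 0.5753]
tool_rot: [2.596, 0.941, 1.775]
force: [-0.3, -1.1, 0.4]
grip_width: 0.0855
```

```bash
python3 w.py w2
```

```text
2.375 [-1.912  1.001  1.321  0.735  0.096  1.98  -0.285] [0.23  0.581 0.575] [2.596 0.941 1.775] [-0.3 -1.1  0.4]
[0.12612798 0.7120772  0.57790886] [-1.34833274 -0.31083235  0.66016782]
0.1 12280 x 0.018 2.855 y -2.002 0.709
0.15 11427 x 0.016 2.86 y -1.998 0.547
0.2 6009 x 0.009 2.864 y -1.99 0.482
0.25 6678 x 0.004 2.856 y -1.99 0.463
0.3 6100 x -0.0 2.851 y -1.991 0.441
0.35 5784 x -0.004 2.857 y -1.992 0.42
0.4 5554 x -0.008 2.86 y -1.985 0.401
0.45 6214 x -0.013 2.854 y -1.993 0.38
0.5 4893 x -0.017 2.853 y -1.996 0.36
0.55 3865 x -0.021 2.854 y -1.991 0.339
0.6 3733 x -0.01 2.856 y -1.989 0.321
0.65 2853 x 0.31 2.856 y -1.991 0.301
0.7 2850 x 1.074 2.858 y -1.99 0.28
0.75 2876 x 1.078 2.857 y -1.991 0.262
0.8 2819 x 0.996 2.852 y -1.988 0.242
0.85 2793 x 0.978 2.857 y -1.998 0.22
0.9 2688 x 0.993 2.854 y -2.0 0.198
0.95 2696 x 1.017 2.863 y -1.987 0.178
1.0 2745 x 1.034 2.847 y -1.993 0.161
1.05 2631 x 1.055 2.852 y -1.993 0.14
1.1 2496 x 1.153 2.853 y -1.994 0.122
1.15 2345 x 1.27 2.847 y -1.987 0.103
1.2 2170 x 1.432 2.859 y -1.988 0.081
1.25 2074 x 1.552 2.855 y -1.992 0.062
1.3 1946 x 1.649 2.861 y -1.994 0.043
1.35 1835 x 1.733 2.851 y -1.997 0.022
```

View pics/w2.png

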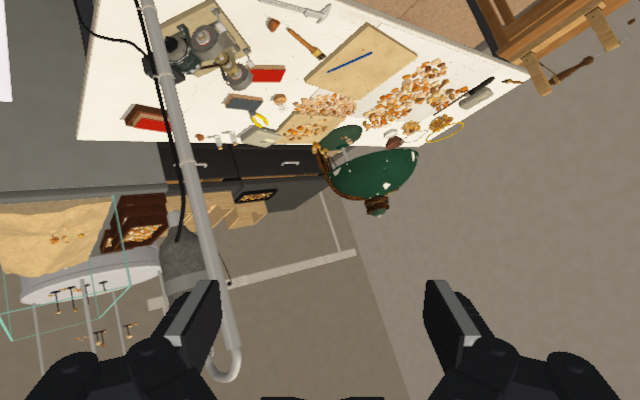

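The picture is upside down. The pole runs from (150,0) to a hook at (220,375), which is its top, and the motor hangs from it at (185,265). I'll read the heights.

Run:
```python
from h import *
z=np.load("pics/w2.npz");P=z["P"]
for v in range(180,400,10):
    row=P[v];m=(row[:,0]>.25)&(row[:,0]<.4)&(row[:,1]>.05)&(row[:,1]<.33)&(row[:,2]>.05)
    u=np.where(m)[0]
    if len(u): print(v,u.min(),u.max(),"y",row[u,1].min().round(3),row[u,1].max().round(3),"x",row[u,0].min().round(3),row[u,0].max().round(3),"z",row[u,2].min().round(3),row[u,2].max().round(3))
```

```text
180 179 199 y 0.265 0.276 x 0.298 0.321 z 0.384 0.39
190 181 202 y 0.263 0.277 x 0.298 0.322 z 0.398 0.405
200 182 204 y 0.258 0.277 x 0.298 0.32 z 0.41 0.419
210 176 207 y 0.177 0.278 x 0.297 0.321 z 0.395 0.434
220 168 209 y 0.168 0.276 x 0.298 0.32 z 0.407 0.447
230 169 212 y 0.17 0.276 x 0.297 0.329 z 0.424 0.461
240 164 215 y 0.171 0.277 x 0.29 0.331 z 0.438 0.476
250 160 217 y 0.169 0.277 x 0.283 0.331 z 0.452 0.489
260 160 220 y 0.167 0.276 x 0.28 0.329 z 0.466 0.503
270 162 222 y 0.164 0.277 x 0.281 0.33 z 0.481 0.516
280 164 225 y 0.164 0.277 x 0.281 0.322 z 0.496 0.529
290 166 227 y 0.166 0.276 x 0.28 0.321 z 0.511 0.542
300 169 230 y 0.169 0.276 x 0.28 0.321 z 0.526 0.555
310 223 232 y 0.274 0.277 x 0.309 0.32 z 0.565 0.568
320 222 235 y 0.271 0.277 x 0.306 0.321 z 0.576 0.581
330 221 238 y 0.263 0.277 x 0.304 0.322 z 0.587 0.593
340 224 240 y 0.265 0.276 x 0.305 0.321 z 0.599 0.605
350 212 240 y 0.17 0.275 x 0.304 0.325 z 0.611 0.616
360 207 241 y 0.172 0.273 x 0.308 0.319 z 0.621 0.628
370 207 239 y 0.173 0.262 x 0.308 0.318 z 0.634 0.639
380 215 233 y 0.191 0.24 x 0.308 0.314 z 0.648 0.65
```

The hook top is at z ≈ 0.65 and the stand spans y 0.10–0.28 at x ≈ 0.32. I'll level the tool again, then go over the top with it tilted outward.

Call:
{"name": "apply_moves", "arguments": {"targets": [[0, 0, 0, 3, 7, 5], [0, 0, 0, 6, 14, 10], [0, 0, 0, 9, 21, 15], [0, 0, 0, 12, 28, 20], [0, 0, 0, 15, 35, 25], [0, 0, 0, 18, 43, 31], [0, 0, 0, 21, 50, 36], [0, 0, 0, 23, 56, 40], [0, 0, 0, 23, 56, 40]]}}

```text
t: 3.55
ee_pos: [0.2341, 0.5773, 0.5792]
tool_rot: [3.096, -0.011, 2.792]
force: [-0.5, -0.0, -1.3]
grip_width: 0.0855
```

```bash
python3 w.py w3|head -2
python3 - <<'E'
from h import *
def c(a): return R.from_euler('xyz',a)
A=c([2.596,.941,1.775]);rv=R.from_rotvec([-23,-56,-40],degrees=True)*c([-3.14,0,2.798])
print((A*rv.inv()).as_rotvec(degrees=True))
E
```

```text
3.55 [-1.624  0.524  0.9    0.93  -0.444  1.802  0.301] [0.234 0.577 0.579] [ 3.096 -0.011  2.792] [-0.5 -0.  -1.3]
[0.15290969 0.60066968 0.7218826 ] [-0.3233816  -0.04499996  1.22020614]
[ 0.43945717 -1.2717533   2.37144132]
```

Call:
{"name": "apply_moves", "arguments": {"targets": [[0, 0, 3, 6.5, -2.5, 0], [0, 0, 6, 13, -5, 0], [0, 0, 9, 19, -7.5, 0], [0, 0, 12, 26, -10, 0], [0, 0, 15, 32, -12.5, 0], [0, 0, 18, 39, -15, 0], [0, 0, 21, 45, -17.5, 0], [0, 0, 23, 51, -20, 0], [0, 0, 23, 51, -20, 0]]}}

```text
t: 4.72
ee_pos: [0.2292, 0.5793, 0.8086]
tool_rot: [2.142, 0.017, 2.799]
force: [-1.0, -0.1, -0.4]
grip_width: 0.085
```

```bash
python3 w.py w4|head -2
```

```text
4.725 [-2.307 -0.161  0.823  1.383  0.38   0.896 -0.273] [0.229 0.579 0.809] [2.142 0.017 2.799] [-1.  -0.1 -0.4]
[0.10695064 0.49610877 0.88349249] [-0.36548827 -0.99958032  1.25437093]
```

View pics/w4.png

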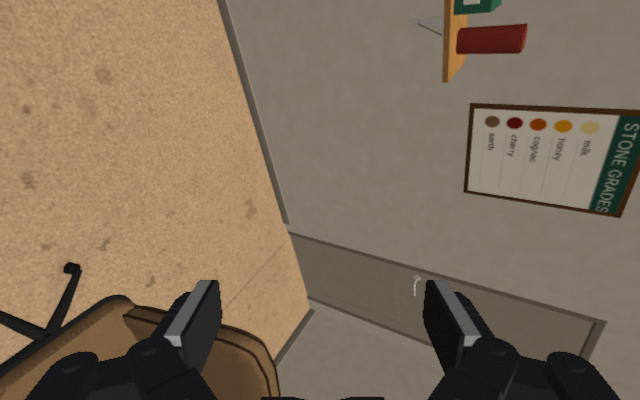

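The tool is at z 0.81, above the stand's top. I'll swing 15° first and check how the joints behave.

Run:
```python
import numpy as np
x,y=.2292,.5793
for a in range(-5,-70,-5):
    t=np.radians(a);c,s=np.cos(t),np.sin(t);print(a,((c*x-s*y-x)*100).round(1),((s*x+c*y-y)*100).round(1))
```

```text
-5 5.0 -2.2
-10 9.7 -4.9
-15 14.2 -7.9
-20 18.4 -11.3
-25 22.3 -15.1
-30 25.9 -19.2
-35 29.1 -23.6
-40 31.9 -28.3
-45 34.2 -33.2
-50 36.2 -38.3
-55 37.7 -43.5
-60 38.7 -48.8
-65 39.3 -54.2
```

Call:
{"name": "apply_moves", "arguments": {"targets": [[5, -2.2, 0, 0, 0, -5], [9.7, -4.9, 0, 0, 0, -10], [14.2, -7.9, 0, 0, 0, -15], [14.2, -7.9, 0, 0, 0, -15]]}}

```text
t: 5.28
ee_pos: [0.3778, 0.4977, 0.8082]
tool_rot: [2.144, 0.019, 2.523]
force: [-0.1, -0.3, 0.2]
grip_width: 0.085
```

```bash
python3 w.py w5|head -2
```

```text
5.275 [-2.174 -0.187  0.901  1.38   0.465  0.921 -0.333] [0.378 0.498 0.808] [2.144 0.019 2.523] [-0.1 -0.3  0.2]
[0.23717395 0.45095171 0.88320841] [-0.36984497 -0.99770094  0.98229361]
```

Run:
```python
import numpy as np
x,y=.3778,.4977
for a in range(-5,-60,-5):
    t=np.radians(a);c,s=np.cos(t),np.sin(t);print(a,((c*x-s*y-x)*100).round(1),((s*x+c*y-y)*100).round(1))
```

```text
-5 4.2 -3.5
-10 8.1 -7.3
-15 11.6 -11.5
-20 14.7 -15.9
-25 17.5 -20.6
-30 19.8 -25.6
-35 21.7 -30.7
-40 23.2 -35.9
-45 24.1 -41.3
-50 24.6 -46.7
-55 24.7 -52.2
```

Call:
{"name": "apply_moves", "arguments": {"targets": [[4.2, -3.5, 0, 0, 0, -5], [8.1, -7.3, 0, 0, 0, -10], [11.6, -11.5, 0, 0, 0, -15], [14.7, -15.9, 0, 0, 0, -20], [17.5, -20.6, 0, 0, 0, -25]]}}

```text
t: 5.95
ee_pos: [0.5479, 0.2952, 0.8082]
tool_rot: [2.143, 0.021, 2.095]
force: [0.4, 0.1, 0.5]
grip_width: 0.0852
```

```bash
python3 w.py w6|head -2
```

```text
5.95 [-1.92  -0.253  0.945  1.385  0.63   0.982 -0.446] [0.548 0.295 0.808] [2.143 0.021 2.095] [0.4 0.1 0.5]
[0.40000172 0.31077156 0.88294368] [-0.37262608 -0.99825484  0.55625646]
```

Call:
{"name": "apply_moves", "arguments": {"targets": [[2.4, -4.9, 0, 0, 0, -5], [4.3, -10, 0, 0, 0, -10], [5.8, -15.2, 0, 0, 0, -15], [6.8, -20.5, 0, 0, 0, -20], [7.2, -22.5, 0, 0, 0, -22], [7.2, -22.5, 0, 0, 0, -22]]}}

```text
t: 6.75
ee_pos: [0.6202, 0.0704, 0.8086]
tool_rot: [2.142, 0.019, 1.713]
force: [-0.2, 0.9, -0.1]
grip_width: 0.0856
```

```bash
python3 w.py w7|head -2
python3 - <<'E'
from h import *
from cell import r
s=r.state();A=R.from_euler('xyz',s["tool_rot"])
print(A.as_matrix().round(3), "tool y axis az",np.degrees(np.arctan2(*A.as_matrix()[1::-1,1])))
# target: tool down, jaws y axis along board width: board yaw 12.3 => y axis az 102.3 or -77.7
for yaw in(12.3,192.3):
    T=R.from_euler('xyz',[180,0,yaw],degrees=True);print(yaw,(T*A.inv()).as_rotvec(degrees=True).round(1))
E
```

```text
6.75 [-1.664 -0.304  0.967  1.383  0.749  1.038 -0.523] [0.62  0.07  0.809] [2.142 0.019 1.713] [-0.2  0.9 -0.1]
[0.48826422 0.13956961 0.88337191] [-0.3694646  -0.99982787  0.17115013]
[[-0.144  0.532  0.834]
 [ 0.989  0.094  0.111]
 [-0.019  0.841 -0.54 ]] tool y axis az 9.96898536828217
12.3 [ 36.6  50.9 -78.7]
192.3 [-51.7  37.2  84.8]
```

```bash
cat > kin.py <<'E'
from h import *
import itertools
from scipy.optimize import least_squares
D=[([-1.293,.6293,.0384,1.5184,-.027,.9963,-.020],[.2188,.6114,.2304],[-3.1397,0,2.7978]),
([-1.298,.508,.059,.919,-.029,1.717,-.024],[.219,.612,.5304],[-3.14,0,2.798]),
([-1.912,1.001,1.321,.735,.096,1.98,-.285],[.2296,.5809,.5753],[2.596,.941,1.775]),
([-1.624,.524,.9,.93,-.444,1.802,.301],[.2341,.5773,.5792],[3.096,-.011,2.792]),
([-2.307,-.161,.823,1.383,.38,.896,-.273],[.2292,.5793,.8086],[2.142,.017,2.799]),
([-2.174,-.187,.901,1.38,.465,.921,-.333],[.3778,.4977,.8082],[2.144,.019,2.523]),
([-1.92,-.253,.945,1.385,.63,.982,-.446],[.5479,.2952,.8082],[2.143,.021,2.095]),
([-1.664,-.304,.967,1.383,.749,1.038,-.523],[.6202,.0704,.8086],[2.142,.019,1.713])]
def fk(q,p,sg,full=False):
    # p: base z, link offsets(3 each) after joints
    T=R.identity();x=np.zeros(3);pts=[];A=[]
    for i in range(7):
        o=p[3*i:3*i+3]
        x=x+T.apply(o);pts.append(x)
        ax=[0,0,1] if i%2==0 else [0,1,0]
        A.append(T.apply(ax)*sg[i])
        T=T*R.from_rotvec(np.array(ax)*sg[i]*q[i])
    x=x+T.apply(p[21:24]);pts.append(x)
    T=T*R.from_rotvec(p[24:27])
    return (x,T,np.array(pts),np.array(A)) if full else (x,T)
def fit(sg):
    p0=np.zeros(27);p0[2]=.3;p0[8]=.4;p0[14]=.4;p0[23]=.3;p0[26]=1.57
    def f(p):
        e=[]
        for q,x,o in D:
            a,T=fk(q,p,sg);e+=list((a-x)*1000/2);e+=list((T.inv()*R.from_euler('xyz',o)).as_rotvec()*200)
        return np.r_[e,.05*(p-p0)*10]
    return least_squares(f,p0)
if __name__=="__main__":
    best=None
    for s in itertools.product([-1,1],repeat=3):
        sg=[-1,1,s[0],1,s[1],1,s[2]]
        g=fit(sg);print(sg,g.cost)
        if best is None or g.cost<best[0]: best=(g.cost,sg,g.x)
    print(best[1],best[2].reshape(9,3).round(3))
    for q,x,o in D:
        a,T=fk(q,best[2],best[1]);print(((a-x)*1000).round(1),np.degrees((T.inv()*R.from_euler('xyz',o)).as_rotvec()).round(2))
    np.savez("kin.npz",p=best[2],sg=best[1])
E
python3 kin.py
```

```text
[-1, 1, -1, 1, -1, 1, -1] 0.15054011145538343
[-1, 1, -1, 1, -1, 1, 1] 40708.01608843491
[-1, 1, -1, 1, 1, 1, -1] 80081.20790628297
[-1, 1, -1, 1, 1, 1, 1] 87627.46961826636
[-1, 1, 1, 1, -1, 1, -1] 140469.12180053827
[-1, 1, 1, 1, -1, 1, 1] 216230.2017689791
[-1, 1, 1, 1, 1, 1, -1] 211715.21596054448
[-1, 1, 1, 1, 1, 1, 1] 278168.8215015834
[-1, 1, -1, 1, -1, 1, -1] [[ 1.000e-03 -1.000e-03  3.180e-01]
 [ 2.000e-03 -6.000e-03  1.800e-02]
 [-2.000e-03 -6.000e-03  4.820e-01]
 [-2.000e-03 -7.000e-03  8.200e-02]
 [ 7.000e-03 -7.000e-03  3.910e-01]
 [-6.000e-03 -0.000e+00 -9.000e-03]
 [ 4.000e-03 -0.000e+00  2.700e-02]
 [-3.000e-03 -0.000e+00  3.270e-01]
 [ 0.000e+00  0.000e+00  1.571e+00]]
[-0. -0. -0.] [-0.01 -0.01  0.03]
[-0.  -0.  -0.1] [-0.01 -0.   -0.02]
[-0.  0.  0.] [-0.01  0.01  0.03]
[0. 0. 0.] [ 0.01 -0.01  0.03]
[ 0.2 -0.2 -0.1] [ 0.    0.03 -0.02]
[-0.4  0.4  0.1] [ 0.03 -0.04  0.03]
[ 0.2 -0.2  0.2] [ 0.    0.   -0.05]
[-0.   0.1 -0.1] [-0.01  0.01 -0.03]
```

```bash
cat > sim.py <<'E'
from kin import *
z=np.load("kin.npz");P_,SG=z["p"],z["sg"]
LO=np.array([-3.06,-.37,-1.25,.18,-1.1,.23,-2.94]);HI=np.array([3.06,2.12,1.32,2.47,4.24,1.98,2.94])
def jac(q):
    x,T,pts,A=fk(q,P_,SG,True)
    return x,T,pts,np.vstack([np.cross(A,x-pts[:7]).T,A.T])
def track(q,x1,T1,n=12,k=0.0,qc=None,sub=1):
    """least-norm steps to pose"""
    x0,T0=fk(q,P_,SG);rv=(T1*T0.inv()).as_rotvec();out=[]
    for i in range(1,n+1):
        xt=x0+(x1-x0)*i/n;Tt=R.from_rotvec(rv*i/n)*T0
        for _ in range(6):
            x,T,_p,J=jac(q);e=np.r_[xt-x,(Tt*T.inv()).as_rotvec()]
            Ji=np.linalg.pinv(J,rcond=1e-3);dq=Ji@e
            if k and _==0: dq+=(np.eye(7)-Ji@J)@(k*(qc-q))
            q=np.clip(q+dq,LO,HI)
        out.append(q.copy())
    return q,out,np.abs(e).max()
def elbow_check(q):
    x,T,pts,A=fk(q,P_,SG,True);return pts
E
python3 - <<'E'
from sim import *
for a,b in((0,1),(3,4),(4,5),(5,6),(6,7)):
    x,o=D[b][1:]
    for k in(0,.02,.05,.1):
        q,_,e=track(np.array(D[a][0]),np.array(x),R.from_euler('xyz',o),k=k,qc=np.array(D[0][0]))
        print(a,b,k,q.round(3),round(e,4),"actual",D[b][0])
pts=elbow_check(D[7][0]);print(pts.round(3))
E
```

```text
0 1 0 [-1.297  0.508  0.057  0.919 -0.028  1.717 -0.024] 0.0 actual [-1.298, 0.508, 0.059, 0.919, -0.029, 1.717, -0.024]
0 1 0.02 [-1.297  0.508  0.057  0.919 -0.028  1.717 -0.024] 0.0 actual [-1.298, 0.508, 0.059, 0.919, -0.029, 1.717, -0.024]
0 1 0.05 [-1.297  0.508  0.057  0.919 -0.028  1.717 -0.024] 0.0 actual [-1.298, 0.508, 0.059, 0.919, -0.029, 1.717, -0.024]
0 1 0.1 [-1.297  0.508  0.057  0.919 -0.028  1.717 -0.024] 0.0 actual [-1.298, 0.508, 0.059, 0.919, -0.029, 1.717, -0.024]
3 4 0 [-2.279 -0.155  0.807  1.382  0.362  0.892 -0.26 ] 0.0 actual [-2.307, -0.161, 0.823, 1.383, 0.38, 0.896, -0.273]
3 4 0.02 [-2.055 -0.121  0.656  1.381  0.256  0.871 -0.185] 0.0 actual [-2.307, -0.161, 0.823, 1.383, 0.38, 0.896, -0.273]
3 4 0.05 [-1.806 -0.098  0.465  1.378  0.172  0.858 -0.125] 0.0 actual [-2.307, -0.161, 0.823, 1.383, 0.38, 0.896, -0.273]
3 4 0.1 [-1.556 -0.084  0.257  1.374  0.108  0.852 -0.079] 0.0 actual [-2.307, -0.161, 0.823, 1.383, 0.38, 0.896, -0.273]
4 5 0 [-2.176 -0.188  0.903  1.38   0.467  0.922 -0.334] 0.0 actual [-2.174, -0.187, 0.901, 1.38, 0.465, 0.921, -0.333]

[... 836 characters left out ...]
 0.982, -0.446]
6 7 0 [-1.684 -0.314  0.967  1.383  0.77   1.049 -0.535] 0.0 actual [-1.664, -0.304, 0.967, 1.383, 0.749, 1.038, -0.523]
6 7 0.02 [-1.522 -0.244  0.947  1.384  0.609  0.971 -0.432] 0.0 actual [-1.664, -0.304, 0.967, 1.383, 0.749, 1.038, -0.523]
6 7 0.05 [-1.299 -0.177  0.859  1.384  0.435  0.911 -0.314] 0.0 actual [-1.664, -0.304, 0.967, 1.383, 0.749, 1.038, -0.523]
6 7 0.1 [-1.042 -0.13   0.7    1.382  0.296  0.878 -0.216] 0.0 actual [-1.664, -0.304, 0.967, 1.383, 0.749, 1.038, -0.523]
[[ 0.001 -0.001  0.318]
 [ 0.007  0.001  0.336]
 [ 0.026 -0.143  0.795]
 [ 0.031 -0.174  0.871]
 [ 0.334  0.039  0.998]
 [ 0.324  0.035  1.   ]
 [ 0.345  0.035  0.982]
 [ 0.62   0.07   0.808]]
```

```bash
cat > plan.py <<'E'
from sim import *
def segd(a,b,c,d):
    s=np.linspace(0,1,25)[:,None];A=a+(b-a)*s;B=c+(d-c)*s
    return np.linalg.norm(A[:,None]-B[None],axis=2).min()
OBS=[np.array(o) for o in([[.31,.265,0],[.31,.265,.64]],[[.32,.14,.42],[.32,.14,.65]],[[.31,.265,.64],[.32,.14,.65]])]
def run(q,wps,v=True):
    for nm,x,rpy in wps:
        q,out,e=track(q,np.array(x),R.from_euler('xyz',rpy,degrees=True),n=10)
        cl=[]
        for k in out:
            p=fk(k,P_,SG,True)[2];cl.append(min(segd(a,b,*o) for a,b in((p[1],p[3]),(p[3],p[5]),(p[5],p[7])) for o in OBS))
        p=fk(q,P_,SG,True)[2]
        if v: print(nm,q.round(2),"err",round(e,3),"clear",round(min(cl),3),"elbow",p[3].round(2), "margin",np.minimum(q-LO,HI-q).min().round(2))
    return q
if __name__=="__main__":
    q0=np.array(D[7][0]);B=[.6585,.067];T=[.4415,-.175]
    for ys in(0,180):
        print("yaw",ys)
        g=12.3+ys;t=-12+ys
        run(q0,[("tilt",[.63,.067,.6],[180,0,98]),("yawA",[*B,.45],[180,0,(98+g)/2]),("yaw",[*B,.30],[180,0,g]),("grasp",[*B,.025],[180,0,g]),("lift",[*B,.30],[180,0,g]),("over",[*T,.3],[180,0,t]),("down",[*T,.045],[180,0,t]),("up",[*T,.2],[180,0,t])])
E
python3 plan.py
```

```text
yaw 0
tilt [-2.05 -0.37  1.09  1.3   0.52  1.93 -0.64] err 0.761 clear 0.119 elbow [ 0.11 -0.18  0.86] margin 0.0
yawA [-0.66  0.79  1.32  1.12 -0.76  1.72 -0.19] err 0.001 clear 0.056 elbow [0.32 0.23 0.74] margin 0.0
yaw [-0.71  0.92  1.32  1.4  -0.89  1.48 -0.79] err 0.001 clear 0.008 elbow [0.35 0.28 0.68] margin 0.0
grasp [-0.64  1.15  0.99  1.63 -1.1   1.02 -0.63] err 0.01 clear 0.011 elbow [0.42 0.3  0.57] margin 0.0
lift [-0.69  0.87  1.21  1.4  -0.81  1.42 -0.85] err 0.0 clear 0.005 elbow [0.34 0.26 0.71] margin 0.11
over [-0.49  0.61  1.32  1.9  -0.65  1.16 -0.71] err 0.003 clear 0.036 elbow [0.29 0.14 0.8 ] margin 0.0
down [-0.16  0.86  0.75  2.15 -1.1   0.61 -0.34] err 0.033 clear 0.055 elbow [0.42 0.05 0.71] margin 0.0
up [-0.35  0.66  1.07  2.03 -0.75  0.9  -0.65] err 0.0 clear 0.079 elbow [0.33 0.11 0.79] margin 0.25
yaw 180
tilt [-2.05 -0.37  1.09  1.3   0.52  1.93 -0.64] err 0.761 clear 0.119 elbow [ 0.11 -0.18  0.86] margin 0.0
yawA [-0.66  0.7   1.18  1.13 -0.65  1.64  1.29] err 0.238 clear 0.088 elbow [0.29 0.21 0.77] margin 0.14
yaw [-0.59  0.74  0.91  1.4  -0.59  1.28  2.13] err 0.0 clear 0.064 elbow [0.32 0.2  0.76] margin 0.41
grasp [-0.51  1.02  0.69  1.62 -0.84  0.82  2.34] err 0.0 clear 0.009 elbow [0.43 0.22 0.64] margin 0.26
lift [-0.59  0.74  0.91  1.4  -0.59  1.28  2.13] err 0.0 clear 0.009 elbow [0.32 0.2  0.76] margin 0.41
over [-0.41  0.49  1.11  1.9  -0.51  1.07  2.27] err 0.0 clear 0.077 elbow [0.25 0.09 0.84] margin 0.21
down [-0.07  0.82  0.62  2.14 -1.03  0.52  2.71] err 0.0 clear 0.11 elbow [0.41 0.01 0.73] margin 0.07
up [-0.29  0.61  0.96  2.03 -0.67  0.85  2.42] err 0.0 clear 0.11 elbow [0.31 0.08 0.8 ] margin 0.36
```

```bash
cat > search.py <<'E'
from plan import *
import time,sys
rng=np.random.default_rng(int(sys.argv[1]))
q0=np.array(D[7][0]);B=[.6585,.067];T=[.4415,-.175]
x0,T0=fk(q0,P_,SG)
def ev(wps,q):
    mc=9;mm=9;tot=0
    for x,Rt in wps:
        xs,Ts=fk(q,P_,SG);tot+=max(np.degrees((Rt*Ts.inv()).magnitude())/10,np.linalg.norm(x-xs)/.06)
        q,out,e=track(q,np.array(x),Rt,n=6)
        if e>.004: return None
        for k in out[1::2]:
            p=fk(k,P_,SG,True)[2];mc=min(mc,min(segd(a,b,*o) for a,b in((p[1],p[3]),(p[3],p[5]),(p[5],p[7])) for o in OBS))
            mm=min(mm,np.minimum(k-LO,HI-k).min())
        if mc<.1 or mm<.03: return None
    return q,mc,mm,tot
def down(yaw,tilt=0,az=0):
    # tool down with yaw, then tilt fingers outward toward azimuth az
    a=np.radians(az);ax=np.array([np.sin(a),-np.cos(a),0])
    return R.from_rotvec(ax*np.radians(tilt))*R.from_euler('xyz',[180,0,yaw],degrees=True)
best=0;t0=time.time()
while time.time()-t0<250:
    yaw=12.3+(0 if rng.random()<.5 else 180)
    n=rng.integers(1,4);W=[];desc=[]
    for i in range(n):
        x=np.array([rng.uniform(.45,.75),rng.uniform(-.3,.1),rng.uniform(.55,.85)])
        d=(rng.uniform(yaw-150,yaw+150),rng.uniform(10,75),rng.uniform(-80,60))
        W.append((x,down(*d)));desc.append((x.round(2).tolist(),np.round(d).tolist()))
    W+=[(np.array([*B,.3]),down(yaw))]
    g=ev(W,q0)
    if g is None: continue
    W2=[(np.array([*B,.025]),down(yaw)),(np.array([*B,.3]),down(yaw)),(np.array([*T,.3]),down(yaw-24.3)),(np.array([*T,.045]),down(yaw-24.3))]
    h=ev(W2,g[0])
    if h is None: continue
    sc=min(g[1],h[1],.2)+min(g[2],h[2],.15)*.3-g[3]*.001
    if sc>best: best=sc;print(round(sc,3),"yaw",yaw,desc,"hover",g[0].round(2),"cl",round(g[1],3),round(h[1],3),"mar",round(g[2],2),round(h[2],2),"rows",round(g[3]),flush=True)
E
for i in 1 2 3 4; do python3 search.py $i > s$i.txt & done; wait; tail -n 2 s?.txt
```

```text
==> s1.txt <==
0.125 yaw 192.3 [([0.59, -0.16, 0.64], [297.0, 27.0, -38.0]), ([0.72, -0.11, 0.56], [79.0, 59.0, -34.0])] hover [ 0.    0.6  -0.25  1.38  0.15  1.18  1.53] cl 0.158 0.146 mar 0.22 0.07 rows 42
0.14 yaw 192.3 [([0.45, 0.1, 0.8], [51.0, 57.0, -32.0])] hover [ 0.08  0.61 -0.38  1.38  0.23  1.19  1.46] cl 0.139 0.164 mar 0.07 0.08 rows 19

==> s2.txt <==
0.108 yaw 12.3 [([0.52, -0.08, 0.78], [-51.0, 74.0, -80.0])] hover [-0.14  0.59 -0.01  1.38  0.01  1.17 -1.51] cl 0.152 0.11 mar 0.16 0.07 rows 22
0.115 yaw 192.3 [([0.47, -0.05, 0.65], [104.0, 68.0, -34.0])] hover [-0.13  0.59 -0.01  1.38  0.    1.17  1.64] cl 0.111 0.113 mar 0.07 0.07 rows 15

==> s3.txt <==
0.139 yaw 192.3 [([0.72, 0.0, 0.61], [299.0, 46.0, -54.0]), ([0.71, -0.25, 0.61], [55.0, 25.0, -15.0])] hover [ 0.04  0.61 -0.32  1.38  0.2   1.19  1.49] cl 0.185 0.156 mar 0.1 0.08 rows 39
0.194 yaw 12.3 [([0.59, -0.03, 0.71], [-28.0, 66.0, 0.0])] hover [ 0.25  0.68 -0.75  1.37  0.47  1.27 -1.88] cl 0.224 0.208 mar 0.05 0.17 rows 20

==> s4.txt <==
0.109 yaw 192.3 [([0.54, -0.12, 0.61], [90.0, 52.0, -31.0]), ([0.54, -0.05, 0.81], [318.0, 60.0, -29.0]), ([0.67, 0.03, 0.64], [50.0, 62.0, -62.0])] hover [-0.05  0.59 -0.16  1.38  0.09  1.17  1.57] cl 0.148 0.134 mar 0.06 0.07 rows 44
0.141 yaw 192.3 [([0.56, -0.26, 0.77], [56.0, 72.0, -57.0])] hover [-0.02  0.6  -0.21  1.38  0.13  1.18  1.54] cl 0.175 0.141 mar 0.13 0.07 rows 20
```

```bash
cat > mv.py <<'E'
from plan import *
from cell import r
def down(yaw,tilt=0,az=0):
    a=np.radians(az);ax=np.array([np.sin(a),-np.cos(a),0])
    return R.from_rotvec(ax*np.radians(tilt))*R.from_euler('xyz',[180,0,yaw],degrees=True)
def rel(x,T):
    s=r.state();A=R.from_euler('xyz',s["tool_rot"]);rv=(T*A.inv()).as_rotvec(degrees=True);dx=(np.array(x)-s["ee_pos"])*100
    n=int(np.ceil(max(np.linalg.norm(rv)/9.5,np.linalg.norm(dx)/5.5)))
    print("t",s["t"],"q",s["q"].round(3),"end",dx.round(2),rv.round(1),"n",n)
    print([[float(v) for v in np.r_[(dx*i/n).round(1),(rv*i/n).round(1)]] for i in range(1,n+1)])
E
python3 - <<'E'
from mv import *
rel([.59,-.03,.71],down(-28,66,0))
E
```

```text
t 6.8 q [-1.665 -0.304  0.965  1.384  0.749  1.037 -0.523] end [ -2.98 -10.2   -9.86] [106.5   1.6 -61.9] n 13
[[-0.2, -0.8, -0.8, 8.2, 0.1, -4.8], [-0.5, -1.6, -1.5, 16.4, 0.3, -9.5], [-0.7, -2.4, -2.3, 24.6, 0.4, -14.3], [-0.9, -3.1, -3.0, 32.8, 0.5, -19.0], [-1.1, -3.9, -3.8, 41.0, 0.6, -23.8], [-1.4, -4.7, -4.6, 49.1, 0.8, -28.6], [-1.6, -5.5, -5.3, 57.3, 0.9, -33.3], [-1.8, -6.3, -6.1, 65.5, 1.0, -38.1], [-2.1, -7.1, -6.8, 73.7, 1.1, -42.9], [-2.3, -7.8, -7.6, 81.9, 1.3, -47.6], [-2.5, -8.6, -8.3, 90.1, 1.4, -52.4], [-2.7, -9.4, -9.1, 98.3, 1.5, -57.1], [-3.0, -10.2, -9.9, 106.5, 1.6, -61.9]]
```

Call:
{"name": "apply_moves", "arguments": {"targets": [[-0.2, -0.8, -0.8, 8.2, 0.1, -4.8], [-0.5, -1.6, -1.5, 16.4, 0.3, -9.5], [-0.7, -2.4, -2.3, 24.6, 0.4, -14.3], [-0.9, -3.1, -3.0, 32.8, 0.5, -19.0], [-1.1, -3.9, -3.8, 41.0, 0.6, -23.8], [-1.4, -4.7, -4.6, 49.1, 0.8, -28.6], [-1.6, -5.5, -5.3, 57.3, 0.9, -33.3], [-1.8, -6.3, -6.1, 65.5, 1.0, -38.1], [-2.1, -7.1, -6.8, 73.7, 1.1, -42.9], [-2.3, -7.8, -7.6, 81.9, 1.3, -47.6], [-2.5, -8.6, -8.3, 90.1, 1.4, -52.4], [-2.7, -9.4, -9.1, 98.3, 1.5, -57.1], [-3.0, -10.2, -9.9, 106.5, 1.6, -61.9], [-3.0, -10.2, -9.9, 106.5, 1.6, -61.9]]}}

```text
t: 8.55
ee_pos: [0.5906, -0.0307, 0.7079]
tool_rot: [-2.337, -0.936, -0.91]
force: [0.6, 0.3, 0.2]
grip_width: 0.0851
```

```bash
cat > nxt.py <<'E'
from mv import *
q=r.state()["q"];B=[.6585,.067];T=[.4415,-.175]
run(q,[("hover",[*B,.3],[180,0,12.3]),("grasp",[*B,.025],[180,0,12.3]),("lift",[*B,.3],[180,0,12.3]),("over",[*T,.3],[180,0,-12]),("down",[*T,.045],[180,0,-12]),("up",[*T,.2],[180,0,-12])])
rel([*B,.28],down(12.3))
E
python3 nxt.py
```

```text
hover [-0.6   0.74  0.9   1.4  -0.58  1.28 -1.03] err 0.0 clear 0.066 elbow [0.32 0.2  0.76] margin 0.42
grasp [-0.51  1.02  0.68  1.62 -0.83  0.81 -0.82] err 0.0 clear 0.01 elbow [0.42 0.22 0.64] margin 0.27
lift [-0.6   0.74  0.9   1.4  -0.58  1.28 -1.03] err 0.0 clear 0.01 elbow [0.32 0.2  0.76] margin 0.42
over [-0.42  0.49  1.1   1.9  -0.5   1.06 -0.89] err 0.0 clear 0.08 elbow [0.24 0.09 0.84] margin 0.22
down [-0.08  0.81  0.61  2.14 -1.02  0.51 -0.45] err 0.0 clear 0.108 elbow [0.41 0.02 0.73] margin 0.08
up [-0.3   0.6   0.95  2.03 -0.67  0.85 -0.74] err 0.0 clear 0.108 elbow [0.31 0.08 0.8 ] margin 0.37
t 8.55 q [-0.662 -0.256  0.469  1.863  0.61   0.415 -2.606] end [  6.79   9.77 -42.79] [-23.1  62.9  35.6] n 9
[[0.8, 1.1, -4.8, -2.6, 7.0, 4.0], [1.5, 2.2, -9.5, -5.1, 14.0, 7.9], [2.3, 3.3, -14.3, -7.7, 21.0, 11.9], [3.0, 4.3, -19.0, -10.3, 27.9, 15.8], [3.8, 5.4, -23.8, -12.8, 34.9, 19.8], [4.5, 6.5, -28.5, -15.4, 41.9, 23.7], [5.3, 7.6, -33.3, -18.0, 48.9, 27.7], [6.0, 8.7, -38.0, -20.5, 55.9, 31.6], [6.8, 9.8, -42.8, -23.1, 62.9, 35.6]]
```

```bash
cp search.py search2.py
python3 - <<'E'
s=open('search2.py').read()
s=s.replace("q0=np.array(D[7][0])","from cell import r\nq0=r.state()['q']").replace("n=6)","n=24)").replace("out[1::2]","out[3::4]").replace("(.55,.85)","(.45,.85)")
open('search2.py','w').write(s)
k=open('sim.py').read().replace("range(6)","range(2)");open('sim.py','w').write(k)
E
sed -i "s/<250/<230/" search2.py
# check finer sim reproduces last move
python3 - <<'E'
from sim import *
from cell import r
s=r.state()
for n in(13,30,100):
    print(n,track(np.array(D[7][0]),s["ee_pos"],R.from_euler('xyz',s["tool_rot"]),n=n)[0].round(3))
print(s["q"].round(3))
E
nproc
for i in 1 2 3 4 5 6; do python3 search2.py $i > s$i.txt & done; wait; tail -qn 2 s?.txt
```

```text
13 [-0.703 -0.261  0.49   1.848  0.636  0.439 -2.628]
30 [-0.701 -0.261  0.489  1.848  0.634  0.438 -2.626]
100 [-0.7   -0.26   0.489  1.848  0.633  0.438 -2.626]
[-0.662 -0.256  0.469  1.863  0.61   0.415 -2.606]
4
0.133 yaw 192.3 [([0.71, -0.02, 0.63], [323.0, 56.0, -1.0]), ([0.74, 0.05, 0.54], [56.0, 41.0, -44.0])] hover [-0.02  0.6  -0.21  1.38  0.13  1.18  1.54] cl 0.175 0.141 mar 0.16 0.07 rows 27
0.161 yaw 192.3 [([0.67, -0.21, 0.51], [49.0, 36.0, -57.0])] hover [ 0.07  0.61 -0.37  1.38  0.23  1.19  1.46] cl 0.192 0.162 mar 0.13 0.08 rows 25
0.141 yaw 192.3 [([0.7, 0.05, 0.6], [307.0, 41.0, -58.0]), ([0.62, 0.03, 0.69], [64.0, 61.0, -67.0]), ([0.73, 0.1, 0.47], [174.0, 31.0, -8.0])] hover [ 0.11  0.62 -0.46  1.38  0.28  1.21  1.42] cl 0.156 0.173 mar 0.05 0.09 rows 31
0.147 yaw 12.3 [([0.71, 0.09, 0.62], [-18.0, 66.0, -60.0])] hover [-0.02  0.6  -0.23  1.38  0.14  1.18 -1.62] cl 0.154 0.141 mar 0.15 0.07 rows 14
0.118 yaw 12.3 [([0.65, -0.12, 0.6], [-2.0, 71.0, -68.0])] hover [-0.12  0.59 -0.04  1.38  0.03  1.17 -1.53] cl 0.14 0.115 mar 0.2 0.06 rows 16
0.134 yaw 12.3 [([0.56,
[... 486 characters left out ...]
-0.02, 0.77], [-31.0, 53.0, -59.0])] hover [-0.14  0.59 -0.01  1.38  0.01  1.17 -1.51] cl 0.152 0.11 mar 0.19 0.07 rows 14
0.125 yaw 12.3 [([0.51, -0.08, 0.77], [-54.0, 48.0, -72.0])] hover [-0.1   0.59 -0.09  1.38  0.05  1.17 -1.55] cl 0.16 0.121 mar 0.16 0.06 rows 15
0.136 yaw 192.3 [([0.68, -0.16, 0.72], [338.0, 39.0, -40.0]), ([0.46, -0.29, 0.49], [136.0, 24.0, -23.0]), ([0.55, -0.06, 0.7], [82.0, 62.0, -69.0])] hover [ 0.03  0.61 -0.3   1.38  0.18  1.19  1.5 ] cl 0.174 0.153 mar 0.17 0.07 rows 39
0.163 yaw 192.3 [([0.52, -0.21, 0.61], [296.0, 36.0, -45.0]), ([0.71, -0.24, 0.46], [112.0, 50.0, -60.0])] hover [ 0.1   0.62 -0.43  1.38  0.26  1.2   1.43] cl 0.192 0.169 mar 0.13 0.09 rows 32
```

```bash
python3 - <<'E'
from mv import *
from search2 import ev
E
python3 - <<'E'
from mv import *
rel([.71,.09,.62],down(-18,66,-60))
q,out,e=track(r.state()["q"],np.array([.71,.09,.62]),down(-18,66,-60),n=40)
print(q.round(2),e);print(fk(q,P_,SG,True)[2].round(2))
E
```

```text
t 8.55 q [-0.662 -0.256  0.469  1.863  0.61   0.415 -2.606] end [11.94 12.07 -8.79] [-55.3  31.6 -25.2] n 8
[[1.5, 1.5, -1.1, -6.9, 3.9, -3.2], [3.0, 3.0, -2.2, -13.8, 7.9, -6.3], [4.5, 4.5, -3.3, -20.7, 11.8, -9.5], [6.0, 6.0, -4.4, -27.6, 15.8, -12.6], [7.5, 7.5, -5.5, -34.6, 19.7, -15.8], [9.0, 9.1, -6.6, -41.5, 23.7, -18.9], [10.5, 10.6, -7.7, -48.4, 27.6, -22.1], [11.9, 12.1, -8.8, -55.3, 31.6, -25.2]]
[-0.74  0.55  0.22  1.18  1.04  1.53 -2.55] 0.0001240513728335379
[[ 0.   -0.    0.32]
 [ 0.01 -0.    0.34]
 [ 0.19  0.16  0.75]
 [ 0.23  0.18  0.82]
 [ 0.56  0.37  0.76]
 [ 0.55  0.37  0.76]
 [ 0.56  0.35  0.75]
 [ 0.71  0.09  0.62]]Traceback (most recent call last):
  File "<stdin>", line 2, in <module>
  File "search2.py", line 3, in <module>
    rng=np.random.default_rng(int(sys.argv[1]))
                                  ~~~~~~~~^^^
IndexError: list index out of range
```

Run:
```python
from mv import *
q=r.state()["q"]
for n in (20,60):
    k,out,e=track(q,np.array([.67,-.21,.51]),down(49,36,-57),n=n);print(k.round(2),e)
    for o in out[::n//5]: print(o.round(2),fk(o,P_,SG,True)[2][[3,5,7]].round(2).tolist())
    k2,out,e=track(k,np.array([.6585,.067,.28]),down(192.3),n=n);print(k2.round(2),e)
    for o in out[::n//5]: print(o.round(2),fk(o,P_,SG,True)[2][[3,5,7]].round(2).tolist())
rel([.67,-.21,.51],down(49,36,-57))
```

```text
[-2.16 -0.37  1.32  1.64  1.21  1.61 -1.39] 0.41168346656608495
[-0.77 -0.25  0.58  1.83  0.55  0.47 -2.45] [[-0.09, -0.11, 0.88], [0.28, -0.04, 0.86], [0.59, -0.04, 0.69]]
[-1.11 -0.21  0.97  1.7   0.38  0.68 -1.93] [[-0.04, -0.12, 0.88], [0.34, -0.07, 0.88], [0.61, -0.08, 0.65]]
[-1.41 -0.15  1.32  1.62  0.31  0.85 -1.53] [[-0.0, -0.09, 0.89], [0.38, -0.06, 0.89], [0.61, -0.09, 0.62]]
[-1.98 -0.37  1.32  1.51  0.8   1.19 -1.57] [[0.09, -0.19, 0.86], [0.4, 0.03, 0.91], [0.63, 0.01, 0.63]]
[-2.13 -0.37  1.32  1.56  1.1   1.49 -1.5 ] [[0.12, -0.17, 0.86], [0.39, 0.1, 0.89], [0.6, -0.04, 0.64]]
[-1.43 -0.37  0.59  2.35  0.49  1.13  0.61] 1.1871774174821794
[-2.14 -0.37  1.28  1.68  1.22  1.58 -1.31] [[0.12, -0.17, 0.86], [0.37, 0.12, 0.85], [0.57, -0.05, 0.63]]
[-2.06 -0.37  1.27  1.78  1.14  1.34 -0.89] [[0.11, -0.18, 0.86], [0.36, 0.1, 0.82], [0.58, -0.02, 0.57]]
[-2.12 -0.37  1.32  1.81  1.    1.15 -0.37] [[0.12, -0.18, 0.86], [0.37, 0.11, 0.8], [0.58, 0.07, 0.53]]
[-2.22 -0.37  1.32  1.84  0.9   1.13  0.1 ] [[0.14, -0.16, 0.86], [0.35, 0.15, 0.79], [0.54, 0.14, 0.5]]
[-1.6  -0.37  
[... 1169 characters left out ...]
0.66, -0.04, 0.37]]
[-0.24  0.5   0.28  1.52 -0.17  0.99  1.43] [[0.27, 0.04, 0.83], [0.61, 0.01, 0.67], [0.66, 0.02, 0.32]]
t 8.55 q [-0.662 -0.256  0.469  1.863  0.61   0.415 -2.606] end [  7.94 -17.93 -19.79] [-76.7  56.7  43.6] n 12
[[0.7, -1.5, -1.6, -6.4, 4.7, 3.6], [1.3, -3.0, -3.3, -12.8, 9.4, 7.3], [2.0, -4.5, -4.9, -19.2, 14.2, 10.9], [2.6, -6.0, -6.6, -25.6, 18.9, 14.5], [3.3, -7.5, -8.2, -32.0, 23.6, 18.2], [4.0, -9.0, -9.9, -38.4, 28.3, 21.8], [4.6, -10.5, -11.5, -44.7, 33.1, 25.4], [5.3, -12.0, -13.2, -51.1, 37.8, 29.1], [6.0, -13.4, -14.8, -57.5, 42.5, 32.7], [6.6, -14.9, -16.5, -63.9, 47.2, 36.3], [7.3, -16.4, -18.1, -70.3, 51.9, 40.0], [7.9, -17.9, -19.8, -76.7, 56.7, 43.6]]
```

```bash
cat > search3.py <<'E'
import sys,time
from plan import *
from mv import down
from cell import r
q0=r.state()['q']
O=P_[:24].reshape(8,3);TE=R.from_rotvec(P_[24:27]).as_matrix()
def rz(a):c,s=np.cos(a),np.sin(a);return np.array([[c,-s,0],[s,c,0],[0,0,1.]])
def ry(a):c,s=np.cos(a),np.sin(a);return np.array([[c,0,s],[0,1.,0],[-s,0,c]])
def F(q):
    T=np.eye(3);x=np.zeros(3);pts=np.empty((8,3));A=np.empty((7,3))
    for i in range(7):
        x=x+T@O[i];pts[i]=x;A[i]=T[:,2 if i%2==0 else 1]*SG[i]
        T=T@(rz if i%2==0 else ry)(SG[i]*q[i])
    pts[7]=x+T@O[7];return pts,T@TE,np.vstack([np.cross(A,pts[7]-pts[:7]).T,A.T])
S=np.linspace(0,1,12)[:,None];OB=np.vstack([o[0]+(o[1]-o[0])*S for o in OBS])
def clr(p):
    L=np.vstack([a+(b-a)*S for a,b in((p[1],p[3]),(p[3],p[5]),(p[5],p[7]))])
    return np.sqrt(((L[:,None]-OB[None])**2).sum(2).min())
def go(q,W,n=30):
    mc=mm=9
    for x1,R1 in W:
        p,T,_=F(q);x0=p[7];T0=R.from_matrix(T);rv=(R1*T0.inv()).as_rotvec()
        for i in range(1,n+1):
            Tt=R.from_rotvec(rv*i/n).as_matrix()@T
            p2,T2,J=F(q);e=np.r_[x0+(x1-x0)*i/n-p2[7],cv2.Rodrigues(Tt@T2.T)[0][:,0]]
            dq=np.linalg.pinv(J,rcond=1e-3)@e
            if np.abs(dq).max()>.25: return None
            q=q+dq;mm=min(mm,np.minimum(q-LO,HI-q).min())
            if mm<.08: return None
            if i%3==0:
                mc=min(mc,clr(F(q)[0]))
                if mc<.13: return None
    return q,mc,mm
if __name__=="__main__":
    rng=np.random.default_rng(int(sys.argv[1]));best=0;t0=time.time()
    B=[.6585,.067];T=[.4415,-.175]
    while time.time()-t0<400:
        yaw=12.3+(0 if rng.random()<.5 else 180);W=[];desc=[]
        for i in range(rng.integers(1,4)):
            x=np.array([rng.uniform(.45,.78),rng.uniform(-.3,.1),rng.uniform(.4,.85)]);d=(rng.uniform(yaw-150,yaw+150),rng.uniform(0,75),rng.uniform(-80,60))
            x=x.round(2);d=tuple(np.round(d));W.append((x,down(*d)));desc.append((x.tolist(),[float(k) for k in d]))
        W+=[(np.array([*B,.28]),down(yaw))]
        g=go(q0,W)
        if g is None: continue
        h=go(g[0],[(np.array([*B,.025]),down(yaw)),(np.array([*B,.3]),down(yaw)),(np.array([*T,.3]),down(yaw-24.3)),(np.array([*T,.05]),down(yaw-24.3))])
        if h is None: continue
        sc=min(g[1],h[1],.2)
        if sc<best-.02: continue
        ok=[]
        for k in range(4):
            gg=go(q0+rng.normal(0,.03,7),W,n=20+10*k);ok.append(None if gg is None else gg[0][2])
        if None in ok or np.ptp(ok)>.25: continue
        sc-=np.ptp(ok)*.05+len(W)*.003
        if sc>best: best=sc;print(round(sc,3),"yaw",yaw,desc,"hover",g[0].round(2),"cl",round(g[1],3),round(h[1],3),"mar",round(g[2],2),round(h[2],2),"q3s",np.round(ok,2),flush=True)
E
for i in 1 2 3 4; do OMP_NUM_THREADS=1 python3 search3.py $i > s$i.txt 2>&1 & done; wait; tail -qn 2 s[1-4].txt
```

```text
0.144 yaw 192.3 [([0.61, -0.01, 0.47], [312.0, 14.0, -42.0]), ([0.58, -0.15, 0.57], [73.0, 2.0, -29.0])] hover [ 0.03  0.62 -0.3   1.41  0.19  1.14  1.49] cl 0.184 0.154 mar 0.13 0.08 q3s [-0.3  -0.3  -0.31 -0.32]
0.163 yaw 192.3 [([0.7, -0.1, 0.54], [336.0, 39.0, -55.0]), ([0.62, -0.19, 0.43], [59.0, 21.0, -69.0])] hover [ 0.11  0.64 -0.44  1.41  0.28  1.16  1.42] cl 0.195 0.173 mar 0.13 0.1 q3s [-0.45 -0.45 -0.46 -0.46]
0.141 yaw 192.3 [([0.78, 0.06, 0.68], [47.0, 74.0, -19.0]), ([0.7, 0.07, 0.69], [126.0, 73.0, -58.0]), ([0.66, 0.05, 0.42], [126.0, 7.0, 3.0])] hover [ 0.04  0.62 -0.32  1.41  0.2   1.14  1.48] cl 0.161 0.156 mar 0.13 0.09 q3s [-0.33 -0.29 -0.32 -0.34]
0.169 yaw 192.3 [([0.56, 0.02, 0.8], [333.0, 74.0, -65.0]), ([0.61, 0.01, 0.73], [82.0, 61.0, -70.0])] hover [ 0.16  0.65 -0.53  1.4   0.34  1.18  1.37] cl 0.181 0.184 mar 0.13 0.12 q3s [-0.51 -0.55 -0.49 -0.53]
0.16 yaw 192.3 [([0.63, -0.29, 0.4], [271.0, 27.0, -52.0]), ([0.54, 0.07, 0.62], [84.0, 14.0, -71.0])] hover [ 0.11  0.64 -0.45  1.41  0.29  1.16  1.41] cl 0.199 0.174 mar 0.12 0.1 q3s [-0.37 -0.47 -0.47 -0.44]
0.164 yaw 192.3 [([0.63, -0.1, 0.41], [305.0, 30.0, -39.0]), ([0.62, -0.11, 0.6], [79.0, 18.0, -70.0])] hover [ 0.12  0.64 -0.46  1.4   0.3   1.16  1.4 ] cl 0.176 0.176 mar 0.13 0.1 q3s [-0.46 -0.45 -0.44 -0.49]
0.17 yaw 192.3 [([0.61, -0.11, 0.43], [308.0, 26.0, -72.0]), ([0.72, -0.2, 0.55], [60.0, 49.0, -5.0])] hover [ 0.19  0.67 -0.61  1.4   0.39  1.19  1.33] cl 0.181 0.194 mar 0.13 0.13 q3s [-0.59 -0.6  -0.6  -0.63]
0.181 yaw 192.3 [([0.6, -0.13, 0.78], [326.0, 58.0, -65.0]), ([0.73, -0.2, 0.41], [49.0, 26.0, 0.0])] hover [ 0.19  0.67 -0.6   1.4   0.38  1.19  1.33] cl 0.216 0.192 mar 0.12 0.13 q3s [-0.6  -0.6  -0.57 -0.62]
```

Run:
```python
from mv import *
rel([.6,-.13,.78],down(326,58,-65))
```

```text
t 8.55 q [-0.662 -0.256  0.469  1.863  0.61   0.415 -2.606] end [ 0.94 -9.93  7.21] [-40.3  34.  -32.7] n 7
[[0.1, -1.4, 1.0, -5.8, 4.9, -4.7], [0.3, -2.8, 2.1, -11.5, 9.7, -9.3], [0.4, -4.3, 3.1, -17.3, 14.6, -14.0], [0.5, -5.7, 4.1, -23.0, 19.4, -18.7], [0.7, -7.1, 5.2, -28.8, 24.3, -23.4], [0.8, -8.5, 6.2, -34.5, 29.1, -28.0], [0.9, -9.9, 7.2, -40.3, 34.0, -32.7]]
```

Call:
{"name": "apply_moves", "arguments": {"targets": [[0.1, -1.4, 1.0, -5.8, 4.9, -4.7], [0.3, -2.8, 2.1, -11.5, 9.7, -9.3], [0.4, -4.3, 3.1, -17.3, 14.6, -14.0], [0.5, -5.7, 4.1, -23.0, 19.4, -18.7], [0.7, -7.1, 5.2, -28.8, 24.3, -23.4], [0.8, -8.5, 6.2, -34.5, 29.1, -28.0], [0.9, -9.9, 7.2, -40.3, 34.0, -32.7], [0.9, -9.9, 7.2, -40.3, 34.0, -32.7]]}}

```text
t: 9.55
ee_pos: [0.6026, -0.1271, 0.7791]
tool_rot: [2.448, -0.814, -0.277]
force: [0.1, 0.7, -0.2]
grip_width: 0.0854
```

Run:
```python
from mv import *
from search3 import go
rel([.73,-.2,.41],down(49,26,0))
q=r.state()["q"];B=[.6585,.067]
for n in(15,40): print([k.round(2) if np.ndim(k) else k for k in (go(q,[(np.array([.73,-.2,.41]),down(49,26,0)),(np.array([*B,.28]),down(192.3))],n) or ["None"])])
```

```text
t 9.55 q [-0.579  0.227  0.337  1.141  0.915  1.539 -2.324] end [ 12.74  -7.29 -36.91] [ 7.3 36.  76.1] n 9
[[1.4, -0.8, -4.1, 0.8, 4.0, 8.5], [2.8, -1.6, -8.2, 1.6, 8.0, 16.9], [4.2, -2.4, -12.3, 2.4, 12.0, 25.4], [5.7, -3.2, -16.4, 3.3, 16.0, 33.8], [7.1, -4.1, -20.5, 4.1, 20.0, 42.3], [8.5, -4.9, -24.6, 4.9, 24.0, 50.7], [9.9, -5.7, -28.7, 5.7, 28.0, 59.2], [11.3, -6.5, -32.8, 6.5, 32.0, 67.6], [12.7, -7.3, -36.9, 7.3, 36.0, 76.1]]
[array([ 0.19,  0.67, -0.6 ,  1.4 ,  0.39,  1.19,  1.33]), np.float64(0.21643591453118424), np.float64(0.49447588342030846)]
[array([ 0.2 ,  0.67, -0.62,  1.4 ,  0.4 ,  1.2 ,  1.32]), np.float64(0.2220222272879187), np.float64(0.4759709610884837)]
```

Predictions agree, so I'll continue.

Call:
{"name": "apply_moves", "arguments": {"targets": [[1.4, -0.8, -4.1, 0.8, 4.0, 8.5], [2.8, -1.6, -8.2, 1.6, 8.0, 16.9], [4.2, -2.4, -12.3, 2.4, 12.0, 25.4], [5.7, -3.2, -16.4, 3.3, 16.0, 33.8], [7.1, -4.1, -20.5, 4.1, 20.0, 42.3], [8.5, -4.9, -24.6, 4.9, 24.0, 50.7], [9.9, -5.7, -28.7, 5.7, 28.0, 59.2], [11.3, -6.5, -32.8, 6.5, 32.0, 67.6], [12.7, -7.3, -36.9, 7.3, 36.0, 76.1], [12.7, -7.3, -36.9, 7.3, 36.0, 76.1]]}}

```text
t: 10.8
ee_pos: [0.725, -0.2073, 0.4071]
tool_rot: [2.796, -0.291, 0.894]
force: [-1.1, 0.1, -0.3]
grip_width: 0.0852
```

Run:
```python
from mv import *
from search3 import go
rel([.6585,.067,.2],down(192.3))
q=r.state()["q"];B=[.6585,.067]
for n in(15,40): print([k.round(2) if np.ndim(k) else k for k in (go(q,[(np.array([*B,.2]),down(192.3))],n) or ["None"])])
```

```text
t 10.8 q [ 0.311  0.454 -0.018  1.426 -0.158  0.837 -0.35 ] end [ -6.65  27.43 -20.71] [-32.1  10.6 140.9] n 16
[[-0.4, 1.7, -1.3, -2.0, 0.7, 8.8], [-0.8, 3.4, -2.6, -4.0, 1.3, 17.6], [-1.2, 5.1, -3.9, -6.0, 2.0, 26.4], [-1.7, 6.9, -5.2, -8.0, 2.6, 35.2], [-2.1, 8.6, -6.5, -10.0, 3.3, 44.0], [-2.5, 10.3, -7.8, -12.0, 4.0, 52.8], [-2.9, 12.0, -9.1, -14.0, 4.6, 61.7], [-3.3, 13.7, -10.4, -16.0, 5.3, 70.5], [-3.7, 15.4, -11.6, -18.0, 5.9, 79.3], [-4.2, 17.1, -12.9, -20.0, 6.6, 88.1], [-4.6, 18.9, -14.2, -22.0, 7.3, 96.9], [-5.0, 20.6, -15.5, -24.0, 7.9, 105.7], [-5.4, 22.3, -16.8, -26.1, 8.6, 114.5], [-5.8, 24.0, -18.1, -28.1, 9.2, 123.3], [-6.2, 25.7, -19.4, -30.1, 9.9, 132.1], [-6.6, 27.4, -20.7, -32.1, 10.6, 140.9]]
[array([ 0.18,  0.74, -0.56,  1.5 ,  0.43,  1.03,  1.29]), np.float64(0.2102295313780017), np.float64(0.5967828586349511)]
[array([ 0.18,  0.74, -0.56,  1.5 ,  0.43,  1.03,  1.29]), np.float64(0.21421288943507033), np.float64(0.5992643095637759)]
```

Run:
```python
from mv import *
from search3 import go
q=r.state()["q"];B=[.6585,.067];T=[.4415,-.175]
for y in(12.3,192.3):
    g=go(q,[(np.array([*B,.2]),down(y))],30);print(y,g)
    for w in([*B,.025],y),([*B,.2],y),([*T,.2],y-24.3),([*T,.05],y-24.3):
        g=go(g[0],[(np.array(w[0]),down(w[1]))],30);print(g)
        if g is None: break
rel([.6585,.067,.2],down(12.3))
```

```text
12.3 NoneTraceback (most recent call last):
  File "<stdin>", line 7, in <module>
TypeError: 'NoneType' object is not subscriptable
```

Call:
{"name": "apply_moves", "arguments": {"targets": [[-0.4, 1.7, -1.3, -2.0, 0.7, 8.8], [-0.8, 3.4, -2.6, -4.0, 1.3, 17.6], [-1.2, 5.1, -3.9, -6.0, 2.0, 26.4], [-1.7, 6.9, -5.2, -8.0, 2.6, 35.2], [-2.1, 8.6, -6.5, -10.0, 3.3, 44.0], [-2.5, 10.3, -7.8, -12.0, 4.0, 52.8], [-2.9, 12.0, -9.1, -14.0, 4.6, 61.7], [-3.3, 13.7, -10.4, -16.0, 5.3, 70.5], [-3.7, 15.4, -11.6, -18.0, 5.9, 79.3], [-4.2, 17.1, -12.9, -20.0, 6.6, 88.1], [-4.6, 18.9, -14.2, -22.0, 7.3, 96.9], [-5.0, 20.6, -15.5, -24.0, 7.9, 105.7], [-5.4, 22.3, -16.8, -26.1, 8.6, 114.5], [-5.8, 24.0, -18.1, -28.1, 9.2, 123.3], [-6.2, 25.7, -19.4, -30.1, 9.9, 132.1], [-6.6, 27.4, -20.7, -32.1, 10.6, 140.9], [-6.6, 27.4, -20.7, -32.1, 10.6, 140.9]]}}

```text
t: 12.92
ee_pos: [0.6597, 0.0743, 0.2072]
tool_rot: [3.135, -0.002, -2.919]
force: [0.7, 0.3, 0.2]
grip_width: 0.0856
```

```bash
python3 - <<'E'
from mv import *
from search3 import go
q=r.state()["q"];B=[.6585,.067];T=[.4415,-.175];y=192.3
g=[q]
for w in([*B,.025],y),([*B,.2],y),([*T,.2],y-24.3),([*T,.05],y-24.3):
    g=go(g[0],[(np.array(w[0]),down(w[1]))],30);print(g)
    if g is None: break
rel([.6585,.067,.2],down(192.3))
E
python3 w.py w8|head -2
```

```text
(array([ 0.11778132,  0.94117439, -0.45055025,  1.60707709,  0.55933205,
        0.72490174,  1.18731603]), np.float64(0.19138194051793272), np.float64(0.4949017405811599))
(array([ 0.17449949,  0.73520668, -0.56040095,  1.4991744 ,  0.42837145,
        1.03126858,  1.29372667]), np.float64(0.1938295929273171), np.float64(0.5041566975660164))
(array([ 0.67961668,  0.4677429 , -0.49482314,  2.01057758,  0.32331233,
        0.73900609,  1.34905851]), np.float64(0.22163335609375087), np.float64(0.4594224232948858))
(array([ 0.51839007,  0.71387514, -0.27902486,  2.12883189,  0.52966612,
        0.36470841,  1.16575693]), np.float64(0.29300451553796536), np.float64(0.13470841124860697))
t 12.925 q [ 0.165  0.73  -0.569  1.487  0.419  1.05   1.295] end [-0.12 -0.73 -0.72] [-0.3 -0.2 -0.4] n 1
[[-0.1, -0.7, -0.7, -0.3, -0.2, -0.4]]
12.925 [ 0.165  0.73  -0.569  1.487  0.419  1.05   1.295] [0.66  0.074 0.207] [ 3.135e+00 -2.000e-03 -2.919e+00] [0.7 0.3 0.2]
[0.5765978  0.05578647 0.34927864] [-0.33267559 -0.00615386  1.79297485]
```

View pics/w8.png

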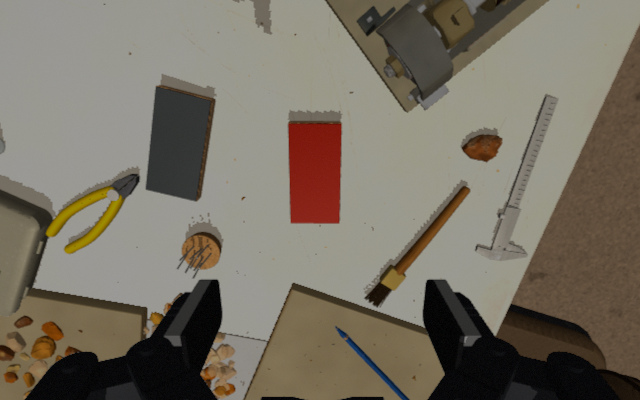

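The red board is centred at about (315,172), upright in the image, so it is well aligned with the jaws. I'll refine its position from this view.

```bash
cat > meas.py <<'E'
from h import *
def redrects(im,c,z):
    red=((im[...,0]>100)&(im[...,1]<75)&(im[...,2]<75)).astype(np.uint8)
    k,l,st,ce=cv2.connectedComponentsWithStats(red)
    K=c["camera_matrix"];M=R.from_euler('xyz',c["rotation"]).as_matrix()
    for i in range(1,k):
        if st[i,4]<400: continue
        u,v=[a.astype(float) for a in np.where(l==i)[::-1]]
        D=np.stack([(u-K[0,2])/K[0,0],-(v-K[1,2])/K[1,1],-np.ones(len(u))],-1)@M.T
        X=c["eye"]+D*((z-c["eye"][2])/D[:,2])[:,None]
        print(ce[i].round(1),st[i,4],"mean",X[:,:2].mean(0).round(4),cv2.minAreaRect((X[:,:2]*1000).astype(np.float32)))
E
python3 - <<'E'
from meas import *
from cell import imaging,r
c=imaging.calibration("wrist");s=r.state();p,d=imaging.camera("wrist")
redrects(p,c,.016);P=cloud(d,c);print("z",np.median(P[160:190,305:325,2]),"table",np.nanmedian(P[60:90,200:240,2]))
E
```

```text
[317.7 172.2] 5007 mean [0.6556 0.0684] ((657.3935546875, 68.70979309082031), (96.91980743408203, 48.37160873413086), 12.370366096496582)
[435.4 232.7] 413 mean [0.6913 0.1978] ((690.5101318359375, 198.19554138183594), (5.673591136932373, 110.56505584716797), 68.6747055053711)
z nan table -0.00046738449810204696
```

Call:
{"name": "apply_moves", "arguments": {"targets": [[0, 0, 0, 0, 0, 0], [0, 0, 0, 0, 0, 0]]}}

```text
t: 13.28
ee_pos: [0.6608, 0.0681, 0.2064]
tool_rot: [3.137, -0.003, -2.927]
force: [0.8, 0.3, -1.2]
grip_width: 0.0855
```

Run:
```python
from mv import *
rel([.658,.0678,.06],down(192.3))
```

```text
t 13.275 q [ 0.171  0.731 -0.566  1.485  0.42   1.051  1.296] end [ -0.28  -0.03 -14.64] [-0.2 -0.2 -0. ] n 3
[[-0.1, -0.0, -4.9, -0.1, -0.1, -0.0], [-0.2, -0.0, -9.8, -0.1, -0.2, -0.0], [-0.3, -0.0, -14.6, -0.2, -0.2, -0.0]]
```

Call:
{"name": "apply_moves", "arguments": {"targets": [[-0.1, 0, -4.9, 0, 0, 0], [-0.2, 0, -9.8, -0.1, -0.2, 0], [-0.3, 0, -14.6, -0.2, -0.2, 0], [-0.3, 0, -14.6, -0.2, -0.2, 0], [-0.3, 0, -14.6, -0.2, -0.2, 0]]}}

```text
t: 13.9
ee_pos: [0.6588, 0.0696, 0.0616]
tool_rot: [3.14, 0.001, -2.925]
force: [0.1, -0.7, 0.3]
grip_width: 0.0855
```

```bash
python3 - <<'E'
from mv import *
rel([.658,.0678,.004],down(192.4))
E
python3 w.py w9|head -1
```

```text
t 13.9 q [ 0.125  0.892 -0.481  1.598  0.533  0.785  1.201] end [-0.08 -0.18 -5.76] [-0.1  0.  -0. ] n 2
[[-0.0, -0.1, -2.9, -0.0, 0.0, -0.0], [-0.1, -0.2, -5.8, -0.1, 0.0, -0.0]]
13.9 [ 0.125  0.892 -0.481  1.598  0.533  0.785  1.201] [0.659 0.07  0.062] [ 3.140e+00  1.000e-03 -2.925e+00] [ 0.1 -0.7  0.3]
```

View pics/w9.png

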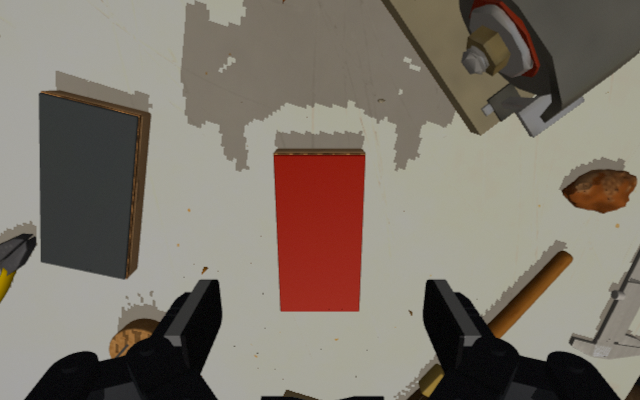

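The board, at about (320,230), is centred between the fingertips at columns 215 and 430. I'll descend and close.

Call:
{"name": "apply_moves", "arguments": {"targets": [[0, -0.1, -2, 0, 0, 0], [-0.1, -0.1, -4, 0, 0, 0], [-0.1, -0.1, -5.2, 0, 0, 0], [-0.1, -0.1, -5.7, 0, 0, 0], [-0.1, -0.1, -5.7, 0, 0, 0]]}}

```text
t: 14.58
ee_pos: [0.6561, 0.0686, 0.0022]
tool_rot: [3.14, -0.002, -2.924]
force: [-0.1, -0.6, -0.2]
grip_width: 0.0853
```

Call:
{"name": "apply_moves", "arguments": {"targets": [[0, 0, 0, 0, 0, 0], [0, 0, 0, 0, 0, 0], [0, 0, 0, 0, 0, 0], [0, 0, 0, 0, 0, 0], [0, 0, 0, 0, 0, 0], [0, 0, 0, 0, 0, 0]], "gripper": 1}}

```text
t: 15.32
ee_pos: [0.657, 0.0686, 0.0037]
tool_rot: [3.141, -0.0, -2.924]
force: [-0.4, 0.2, 6.8]
grip_width: 0.0482
```

Contact force is 6.8 N upward, so the tips may be touching the table. I'll reopen, go 4 mm higher and grip again.

Call:
{"name": "apply_moves", "arguments": {"targets": [[0, 0, 0, 0, 0, 0], [0, 0, 0, 0, 0, 0], [0, 0, 0.4, 0, 0, 0], [0, 0, 0.4, 0, 0, 0], [0, 0, 0.4, 0, 0, 0]], "gripper": -0.6}}

```text
t: 15.95
ee_pos: [0.6563, 0.0684, 0.0068]
tool_rot: [3.14, -0.002, -2.924]
force: [0.2, -0.6, -0.3]
grip_width: 0.0682
```

Call:
{"name": "apply_moves", "arguments": {"targets": [[0, 0, 0, 0, 0, 0], [0, 0, 0, 0, 0, 0], [0, 0, 0, 0, 0, 0], [0, 0, 0, 0, 0, 0], [0, 0, 0, 0, 0, 0], [0, 0, 0, 0, 0, 0]], "gripper": 1}}

```text
t: 16.7
ee_pos: [0.6565, 0.0685, 0.0072]
tool_rot: [3.14, -0.001, -2.924]
force: [-1.8, -0.3, 6.4]
grip_width: 0.0478
```

```bash
python3 w.py w10|head -2
```

```text
16.7 [ 0.105  0.962 -0.441  1.615  0.575  0.697  1.169] [0.657 0.069 0.007] [ 3.140e+00 -1.000e-03 -2.924e+00] [-1.8 -0.3  6.4]
[0.57309518 0.05110615 0.14916278] [-3.33156034e-01 -8.19238199e-04  1.78824836e+00]
```

View pics/w10.png

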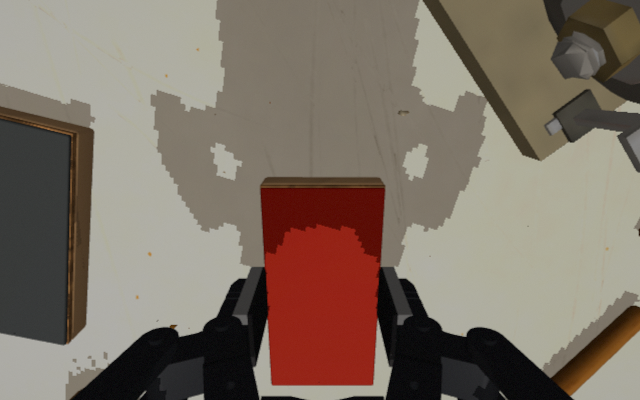

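The board, at about (322,290), is held across its width. I'll lift it slightly and check.

Call:
{"name": "apply_moves", "arguments": {"targets": [[0, 0, 2, 0, 0, 0], [0, 0, 6, 0, 0, 0], [0, 0, 11, 0, 0, 0], [0, 0, 16, 0, 0, 0], [0, 0, 18, 0, 0, 0], [0, 0, 18, 0, 0, 0], [0, 0, 18, 0, 0, 0]]}}

```text
t: 17.62
ee_pos: [0.6549, 0.0678, 0.1846]
tool_rot: [3.141, -0.006, -2.924]
force: [-0.1, 0.3, -2.0]
grip_width: 0.0477
```

```bash
python3 - <<'E'
from mv import *
from search3 import go
q=r.state()["q"];T=[.4415,-.175];y=168
g=[q]
for w in([*T,.18],y),([*T,.05],y):
    g=go(g[0],[(np.array(w[0]),down(w[1]))],30);print(g)
    if g is None: break
rel([*T,.18],down(168)); print(r.state()["force"],r.state()["grip_width"])
E
python3 w.py w11|head -2
```

```text
(array([ 0.66797554,  0.49858577, -0.48291942,  2.03245103,  0.35559093,
        0.69123802,  1.31881902]), np.float64(0.2195493698758401), np.float64(0.43754896678397737))
(array([ 0.52190557,  0.71448627, -0.28426931,  2.1287052 ,  0.53785784,
        0.36661739,  1.15767364]), np.float64(0.29371443646458417), np.float64(0.1366173926036602))
t 17.625 q [ 0.168  0.746 -0.558  1.523  0.439  1.005  1.278] end [-21.34 -24.28  -0.46] [ -0.1  -0.3 -24.5] n 6
[[-3.6, -4.0, -0.1, -0.0, -0.1, -4.1], [-7.1, -8.1, -0.2, -0.0, -0.1, -8.2], [-10.7, -12.1, -0.2, -0.0, -0.2, -12.2], [-14.2, -16.2, -0.3, -0.0, -0.2, -16.3], [-17.8, -20.2, -0.4, -0.0, -0.3, -20.4], [-21.3, -24.3, -0.5, -0.1, -0.3, -24.5]]
[-0.13255348  0.28314266 -1.97694115] 0.04773469951602296
17.625 [ 0.168  0.746 -0.558  1.523  0.439  1.005  1.278] [0.655 0.068 0.185] [ 3.141 -0.006 -2.924] [-0.1  0.3 -2. ]
[0.57211472 0.05046157 0.32695472] [-3.28827735e-01 -6.37357176e-04  1.78825571e+00]
```

View pics/w11.png

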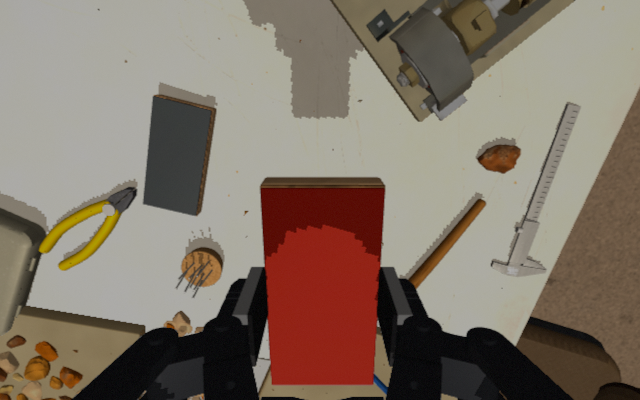

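Run:
```python
from meas import *
from cell import imaging,r
c=imaging.calibration("wrist");s=r.state();im=cv2.imread("pics/w11.png")[:,:,::-1].astype(int)
A=R.from_euler('xyz',s["tool_rot"]);t=s["ee_pos"]
m=((im[...,0]>60)&(im[...,1]<45)&(im[...,2]<45)).astype(np.uint8)
k,l,st,ce=cv2.connectedComponentsWithStats(m);i=1+np.argmax(st[1:,4]);print(st[i])
z=t[2]+.009
K=c["camera_matrix"];M=R.from_euler('xyz',c["rotation"]).as_matrix()
def w(u,v):
    D=np.stack([(u-K[0,2])/K[0,0],-(v-K[1,2])/K[1,1],-np.ones(len(u))],-1)@M.T
    return c["eye"]+D*((z-c["eye"][2])/D[:,2])[:,None]
v,u=np.where(l==i);X=A.inv().apply(w(u.astype(float),v.astype(float))-t)*1000
print("tool frame x",X[:,0].min(),X[:,0].max(),"y",np.percentile(X[:,1],[.5,99.5]))
# edges columns
for vv in(200,240,375):
    uu=np.where(l[vv]==i)[0];print(vv,uu.min(),uu.max(),(A.inv().apply(w(np.array([uu.min()-.5,uu.max()+.5]),np.array([vv,vv]))-t)*1000).round(1).tolist())
```

```text
[  261   186   124   198 22027]
tool frame x -48.27190576855428 48.204673452787546 y [-22.61213839  24.73080245]
200 261 383 [[42.6, -23.0, -8.8], [42.5, 25.1, -8.7]]
240 264 380 [[25.5, -22.7, -8.9], [25.5, 24.8, -8.8]]
375 272 373 [[-43.5, -22.7, -9.3], [-43.5, 25.2, -9.2]]
```

Call:
{"name": "apply_moves", "arguments": {"targets": [[-2, -2.3, 0, 0, 0, -2.4], [-4.2, -4.8, 0, 0, 0, -4.9], [-6.4, -7.3, 0, 0, 0, -7.3], [-8.5, -9.7, 0, 0, 0, -9.8], [-10.7, -12.1, 0, 0, 0, -12.2], [-12.8, -14.6, 0, 0, 0, -14.7], [-15, -17, 0, 0, 0, -17.1], [-17.1, -19.4, 0, 0, 0, -19.6], [-19.5, -22.2, 0, 0, 0, -22.3], [-21.3, -24.3, 0, 0, 0, -24.5], [-21.3, -24.3, 0, 0, 0, -24.5], [-21.3, -24.3, 0, 0, 0, -24.5], [-21.3, -24.3, 0, 0, 0, -24.5]]}}

```text
t: 19.3
ee_pos: [0.4439, -0.1735, 0.1864]
tool_rot: [3.14, -0.002, 2.934]
force: [0.2, -0.8, -1.1]
grip_width: 0.0479
```

Run:
```python
from meas import *
from cell import imaging,r
s=r.state();print(s["t"],s["q"].round(3),s["ee_pos"],s["tool_rot"],s["force"],s["grip_width"])
for n in("scene","wrist"):
    p,d=imaging.camera(n);cv2.imwrite(f"pics/{n}12.png",p[:,:,::-1])
```

```text
19.3 [ 0.663  0.488 -0.492  2.026  0.343  0.71   1.318] [ 0.44392556 -0.17348791  0.186396  ] [ 3.13951411e+00 -1.82536470e-03  2.93378257e+00] [ 0.17877815 -0.75954548 -1.13252515] 0.0478962909738325
```

View pics/scene12.png

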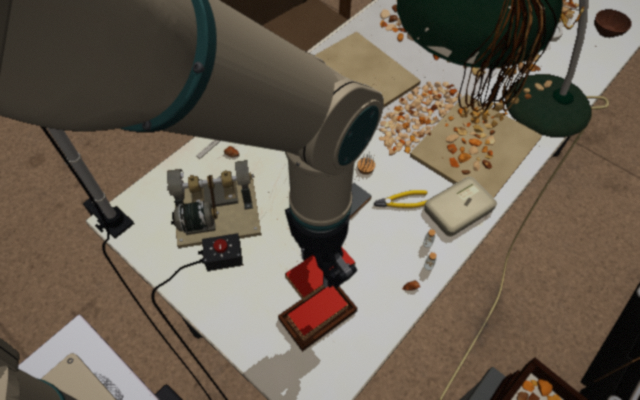

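View pics/wrist12.png

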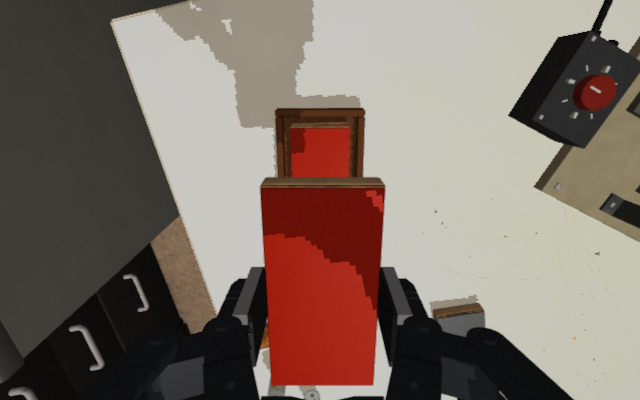

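The wrist view shows the pile at columns 291–351 above the held board, at columns 262–383. Both look aligned, so I'll measure the offset between them.

Run:
```python
from meas import *
from cell import imaging,r
c=imaging.calibration("wrist");s=r.state();im=cv2.imread("pics/wrist12.png")[:,:,::-1].astype(int)
A=R.from_euler('xyz',s["tool_rot"]);t=s["ee_pos"];print("t",s["t"],t)
K=c["camera_matrix"];M=R.from_euler('xyz',c["rotation"]).as_matrix()
def w(u,v,z):
    u=np.atleast_1d(np.float64(u));v=np.atleast_1d(np.float64(v))
    D=np.stack([(u-K[0,2])/K[0,0],-(v-K[1,2])/K[1,1],-np.ones(len(u))],-1)@M.T
    return c["eye"]+D*((z-c["eye"][2])/D[:,2])[:,None]
m=(im[...,0]>55)&(im[...,1]<45)&(im[...,2]<45)
for vv in(135,145,155,165,172):
    uu=np.where(m[vv,270:370])[0]+270;X=w([uu.min()-.5,uu.max()+.5],[vv,vv],.0305);print(vv,uu.min(),uu.max(),(A.inv().apply(X-t)*1000).round(1)[:,:2].tolist(), X.mean(0)[:2].round(4))
for uu in(300,320,340):
    vv=np.where(m[100:176,uu])[0]+100;print(uu,vv.min(),(A.inv().apply(w(uu,vv.min()-.5,.0305)-t)*1000).round(1)[0,:2],"tray axis expected 50")
# tray outer edges
cv2.imwrite("pics/c12.png",cv2.resize(im[95:190,260:380,::-1].astype(np.uint8),None,fx=6,fy=6,interpolation=2))
p,d=imaging.camera("wrist");P=cloud(d,c);print("pile z",np.nanmedian(P[140:170,300:345,2]),"table",np.nanmedian(P[130:170,400:440,2]),"board z",np.nanmedian(P[250:350,300:340,2]))
p,d=imaging.camera("scene");
```

```text
t 19.4 [ 0.44379071 -0.1737299   0.18655716]
135 277 358 [[46.1, -36.9], [46.1, 30.7]] [ 0.3978 -0.1669]
145 282 352 [[37.9, -33.0], [37.9, 26.0]] [ 0.4058 -0.169 ]
155 283 357 [[29.5, -32.5], [29.5, 30.4]] [ 0.4145 -0.1683]
165 283 357 [[21.0, -32.8], [21.0, 30.7]] [ 0.4228 -0.1701]
172 278 357 [[15.0, -37.3], [14.9, 30.9]] [ 0.4283 -0.1735]
300 110 [ 66.4 -17.1] tray axis expected 50
320 110 [66.4 -1. ] tray axis expected 50
340 108 [68.  15.1] tray axis expected 50
pile z 0.030552481665274828 table -0.0005929663920523631 board z 0.19477043032179608
```

View pics/c12.png

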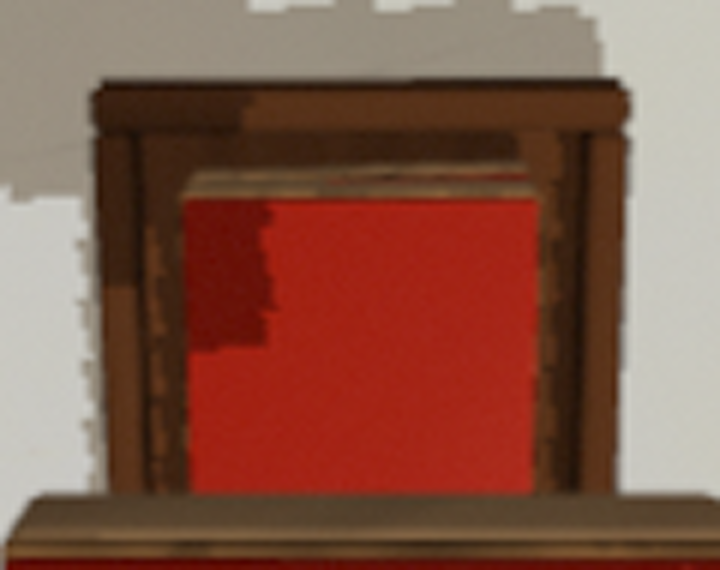

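```bash
cat > pe.py <<'E'
from meas import *
from cell import imaging,r
c=imaging.calibration("wrist");s=r.state()
A=R.from_euler('xyz',s["tool_rot"]);t=s["ee_pos"]
K=c["camera_matrix"];M=R.from_euler('xyz',c["rotation"]).as_matrix()
def w(u,v,z):
    D=np.array([(u-K[0,2])/K[0,0],-(v-K[1,2])/K[1,1],-1])@M.T
    return c["eye"]+D*((z-c["eye"][2])/D[2])
g=lambda u,v,z:((A.inv().apply(w(u-.5,v-.5,z)-t))*1000).round(1)[:2]
for z in(.0305,):
    for u,v in((291,128.3),(349.7,128.3),(291.7,176.7),(348.8,176.7)): print(u,v,g(u,v,z),w(u-.5,v-.5,z)[:2].round(4))
print("board top (z+.009)",g(261,187,t[2]+.009),g(384,187,t[2]+.009),g(272,384.5,t[2]+.009),g(374,384.5,t[2]+.009))
E
python3 pe.py
```

```text
291 128.3 [ 51.9 -25.2] [ 0.3874 -0.1876]
349.7 128.3 [51.9 22.9] [ 0.3974 -0.1406]
291.7 176.7 [ 11.2 -25.8] [ 0.4271 -0.1966]
348.8 176.7 [11.2 23.1] [ 0.4372 -0.1488]
board top (z+.009) [ 48.5 -23.1] [48.4 24.4] [-48.7 -23.4] [-48.7  25.1]
```

The pile sits 2–3 mm from the board, which agrees with the earlier target of (0.441, −0.175). I'll correct that and descend to 2 cm above the pile.

Call:
{"name": "apply_moves", "arguments": {"targets": [[-0.1, -0.1, -3, 0, 0, 0], [-0.3, -0.15, -7, 0, 0, 0], [-0.3, -0.15, -10.5, 0, 0, 0], [-0.3, -0.15, -12.5, 0, 0, 0], [-0.3, -0.15, -13, 0, 0, 0], [-0.3, -0.15, -13, 0, 0, 0], [-0.3, -0.15, -13, 0, 0, 0]]}}

```text
t: 20.38
ee_pos: [0.441, -0.1763, 0.0576]
tool_rot: [3.141, 0.0, 2.932]
force: [0.4, 0.0, -1.5]
grip_width: 0.0475
```

Run:
```python
from meas import *
from cell import imaging,r
s=r.state();print(s["t"],s["q"].round(3),s["ee_pos"],s["tool_rot"],s["force"],s["moment"])
for n in("top","wrist","scene"):
    p,d=imaging.camera(n);cv2.imwrite(f"pics/{n}13.png",p[:,:,::-1])
a=cv2.imread("pics/scene13.png")[240:370,240:400];b=cv2.imread("pics/top13.png")[190:300,310:440]
cv2.imwrite("pics/c13.png",np.hstack([cv2.resize(a,(480,390),interpolation=2)]))
```

```text
20.375 [ 0.529  0.698 -0.304  2.13   0.534  0.386  1.152] [ 0.44102442 -0.17626644  0.05756949] [3.14059021e+00 8.91441592e-05 2.93169547e+00] [ 0.42031019  0.04085895 -1.49170602] [0.0049357  0.07401021 0.00486673]
```

View pics/wrist13.png

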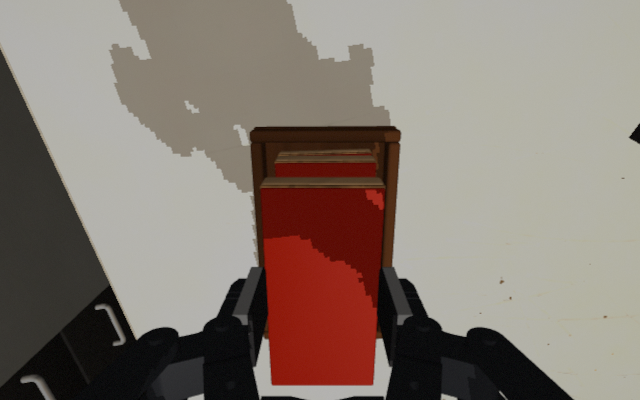

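View pics/c13.png

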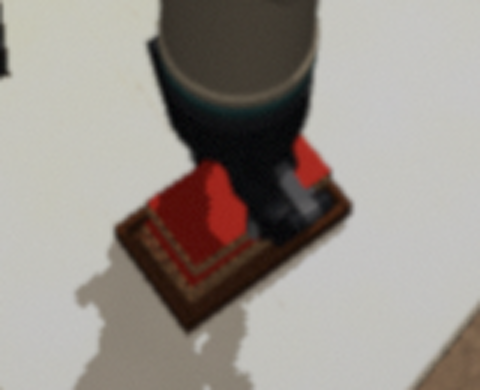

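Run:
```python
import cv2
im=cv2.imread("pics/wrist13.png");cv2.imwrite("pics/c14.png",cv2.resize(im[120:200,245:405],None,fx=5,fy=5,interpolation=2))
```

```text
(no output)
```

View pics/c14.png

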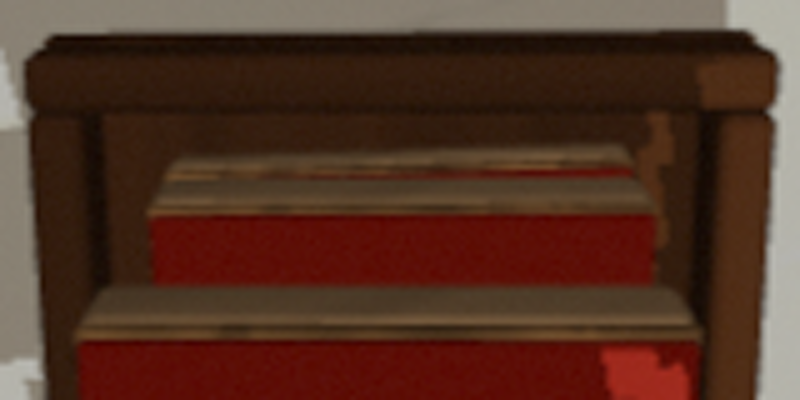

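```bash
sed -i '/^for z in/,$d' pe.py
cat >> pe.py <<'E'
print(t,s["tool_rot"])
for u,v in((274.8,162.2),(376,162.2)): print("pile",g(u,v,.0305))
for u,v in((260.4,187.6),(385,187.6)): print("board",g(u,v,t[2]+.009))
E
python3 pe.py
```

```text
[ 0.4407716  -0.17636042  0.05743644] [ 3.14065541e+00 -1.94275471e-04  2.93144997e+00]
pile [ 50.7 -22.2]
pile [50.7 26.3]
board [ 48.3 -23.3]
board [48.2 24.8]
```

Call:
{"name": "apply_moves", "arguments": {"targets": [[-0.1, 0.15, -0.4, 0, 0, 0], [-0.1, 0.15, -0.8, 0, 0, 0], [-0.1, 0.15, -1.1, 0, 0, 0], [-0.1, 0.15, -1.3, 0, 0, 0], [-0.1, 0.15, -1.4, 0, 0, 0], [-0.1, 0.15, -1.4, 0, 0, 0], [-0.1, 0.15, -1.4, 0, 0, 0]]}}

```text
t: 21.4
ee_pos: [0.4393, -0.1746, 0.0428]
tool_rot: [3.14, -0.002, 2.932]
force: [-0.1, 0.2, -2.2]
grip_width: 0.048
```

Call:
{"name": "apply_moves", "arguments": {"targets": [[0, 0, -0.1, 0, 0, 0], [0, 0, -0.15, 0, 0, 0], [0, 0, -0.2, 0, 0, 0], [0, 0, -0.2, 0, 0, 0]]}}

```text
t: 21.9
ee_pos: [0.4392, -0.1745, 0.0406]
tool_rot: [3.14, -0.002, 2.932]
force: [0.1, -0.0, -2.0]
grip_width: 0.0476
```

Call:
{"name": "apply_moves", "arguments": {"targets": [[0.1, 0, -0.05, 0, 0, 0], [0.1, 0, -0.1, 0, 0, 0], [0.1, 0, -0.1, 0, 0, 0]]}}

```text
t: 22.28
ee_pos: [0.4402, -0.1746, 0.0397]
tool_rot: [3.14, -0.002, 2.932]
force: [0.1, 0.4, -2.1]
grip_width: 0.048
```

Call:
{"name": "apply_moves", "arguments": {"targets": [[0, 0, -0.05, 0, 0, 0], [0, 0, -0.1, 0, 0, 0], [0, 0, -0.1, 0, 0, 0]]}}

```text
t: 22.65
ee_pos: [0.4403, -0.1746, 0.0387]
tool_rot: [3.14, -0.002, 2.932]
force: [0.1, 0.3, -1.4]
grip_width: 0.0478
```

Call:
{"name": "apply_moves", "arguments": {"targets": [[0, 0, -0.05, 0, 0, 0], [0, 0, -0.1, 0, 0, 0], [0, 0, -0.1, 0, 0, 0]]}}

```text
t: 23.02
ee_pos: [0.4403, -0.1746, 0.0382]
tool_rot: [3.141, -0.001, 2.932]
force: [-1.0, 1.0, 6.8]
grip_width: 0.0478
```

Contact: the vertical force went from −2 N to +6.8 N at TCP z 0.038. I'll release.

Call:
{"name": "apply_moves", "arguments": {"targets": [[0, 0, 0, 0, 0, 0], [0, 0, 0, 0, 0, 0], [0, 0, 0, 0, 0, 0], [0, 0, 0, 0, 0, 0], [0, 0, 0, 0, 0, 0]], "gripper": -1}}

```text
t: 23.65
ee_pos: [0.4403, -0.1746, 0.0377]
tool_rot: [3.14, -0.002, 2.932]
force: [0.5, 0.3, 0.4]
grip_width: 0.0854
```

```bash
python3 w.py w15|head -2
```

```text
23.65 [ 0.499  0.734 -0.266  2.139  0.56   0.336  1.126] [ 0.44  -0.175  0.038] [ 3.140e+00 -2.000e-03  2.932e+00] [0.5 0.3 0.4]
[ 0.35673526 -0.15620793  0.17971227] [-3.32674496e-01 -1.00143166e-03  1.36062718e+00]
```

View pics/w15.png

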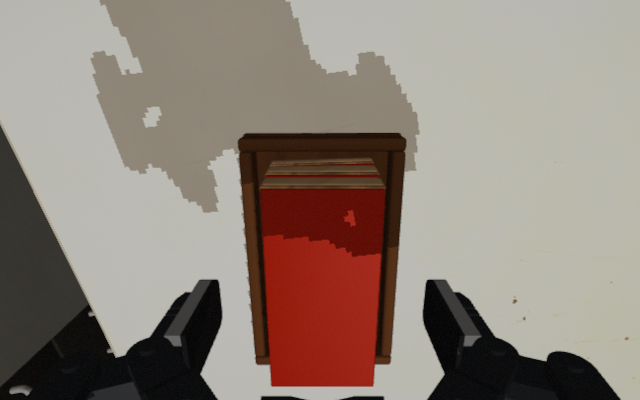

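The jaws are open and the board, about (322,285), rests squarely on the pile inside the tray outline. I'll rise straight up and check.

Call:
{"name": "apply_moves", "arguments": {"targets": [[0, 0, 2, 0, 0, 0], [0, 0, 5, 0, 0, 0], [0, 0, 9, 0, 0, 0], [0, 0, 13, 0, 0, 0], [0, 0, 15, 0, 0, 0], [0, 0, 15, 0, 0, 0], [0, 0, 15, 0, 0, 0]]}}

```text
t: 24.58
ee_pos: [0.4396, -0.1746, 0.187]
tool_rot: [3.14, -0.003, 2.932]
force: [-0.5, 0.6, -0.5]
grip_width: 0.0852
```

```bash
python3 w.py w16|head -2
python3 - <<'E'
import cv2
im=cv2.imread("pics/w16.png");cv2.imwrite("pics/c16.png",cv2.resize(im[90:290,230:410],None,fx=3,fy=3,interpolation=2))
from meas import *
from cell import imaging
p,d=imaging.camera("wrist");c=imaging.calibration("wrist")
redrects(p,c,.0465)
p,d=imaging.camera("scene");P=cloud(d,imaging.calibration("scene"));redrects(p,imaging.calibration("scene"),.0465)
E
```

```text
24.575 [ 0.68   0.486 -0.509  2.033  0.354  0.711  1.308] [ 0.44  -0.175  0.187] [ 3.140e+00 -3.000e-03  2.932e+00] [-0.5  0.6 -0.5]
[ 0.35624321 -0.15623092  0.32912492] [-3.31358324e-01 -9.54417765e-04  1.36047765e+00]
[322.  193.3] 6678 mean [ 0.4392 -0.1734] ((441.08001708984375, -173.94644165039062), (49.085628509521484, 97.3888931274414), 77.84321594238281)
[315.9 307.6] 1345 mean [ 0.4372 -0.1755] ((442.8062744140625, -176.08877563476562), (51.39561080932617, 99.62235260009766), 78.28751373291016)
```

View pics/c16.png

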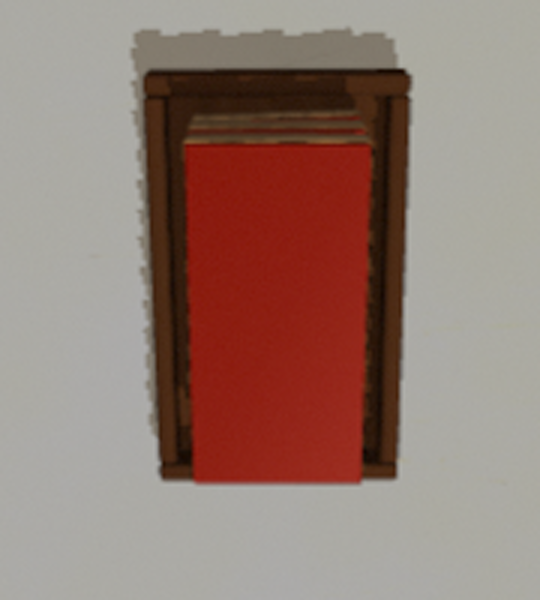

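The board sits squarely on the pile: centre ≈ (0.441, −0.174) and yaw −12°, against the pile at (0.4415, −0.175) and −12°. I'll hand the job in.

```bash
python3 -c "
from cell import job
print(job.finish_job())"
```

```text
the job is handed in; nothing more can be done
None
```

The red-faced board is lying flat, red face up, squarely on the pile in the tray. I handed the job in at about 24.7 s of the 48 s allowed.

- **Route:** a pole stand with a hanging motor stood between the start and the table, its hook top at z ≈ 0.65 m. I took the arm over it at about 0.8 m. I then moved the elbow clear while still high, before coming down to the board.
- **Grip:** on the first close the wrist read 6.8 N upward, so I reopened, went 4 mm higher and gripped again. That second close read 6.4 N, so the tips touching the table was probably not the cause. The board then lifted without slipping.
- **Placing:** I lowered the board in 1 mm steps until the vertical force went from about −2 N to +6.8 N. Only then did I open the jaws and rise straight up to z ≈ 0.19 m.
- **Last checks:**

| View | Centre x (m) | Centre y (m) | Yaw |
|---|---|---|---|
| Board, wrist camera | 0.441 | −0.174 | −12° |
| Board, scene camera | 0.443 | −0.176 | −12° |
| Pile, measured earlier | 0.4415 | −0.175 | −12° |

  - The two cameras differ by about 2 mm, which is within their calibration.
  - One close wrist reading had put the pile about 2 mm further along the tray. I took a position between the estimates.
- **Grey board:** the arm never touched it. I did not measure its position again at the end.

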